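# Tighten the column nut in its narrow bay

## Task

Take the ring wrench from its rest and use it to tighten the brass column nut clockwise, lifting and reseating the wrench each time the bay's cheeks end the swing, until the nut is felt to come up against its stop and stands a firm pull of about 12 newtons at the wrench's grip, well short of 25. Do not lever against the cheeks or turn the nut with the fingers. Then lay the wrench back across both rails of its rest and let go, leaving the bottle, beaker and jar where they stand.

Things in the scene. Friction and masses are not known exactly. Their poses are not given: they have to be found in the camera images.
- wrench: Loose steel ring wrench, 0.32 kg, blue at the handle's end. Origin: ring centre at the underside, z up. The ring is 18 mm high with a through hexagon opening 37.8 mm across flats (flats face +x, -x and every 60 degrees), walls 6 mm. Straight handle along -x to x = -191 mm, 14 mm wide, 0 to 16 mm above the underside. Mass centre at about x = -60 mm.
- rest: Fixed wrench rest; origin on the table below the ring's place; the wrench lies along its x. Two black rubber rails across it, 10 mm wide, at x = -45 and -172 mm, tops 30 mm above the table, 8 mm lips at their ends leave 64 mm in y. Grey base plate 5 mm high. At the start the wrench lies on both rails within 8 mm and 0.1 rad of this frame; it goes back there, handle across both rails.
- station: Fixed column station: light grey block 50 mm high (x -60 to 90 mm, y +-85 mm in its frame). Origin on the table on the nut's axis, z up. A dark rear wall with a blue display stands at x = 48 to 90 mm, up to 110 mm above the table. The open lane for the wrench handle goes out along the station's -x.
- cheeks: The station's two upright grey cheek plates, fixed, frame as the station's: 12 mm thick, 45 to 100 mm from the nut's axis, up to 100 mm above the table. They stop the seated wrench when its yaw is 40 degrees either side of the station's yaw (wrench yaw = station yaw is mid-lane).
- nut_foot (a point): Point on the nut's axis at the nut's foot, on a steel collar, 56 mm above the table; the underside of the fully seated wrench rests here. Fixed, axes as the station's.
- bottle: Clear solvent bottle with a blue cap, 60 mm across, 130 mm high, loose; origin at the centre of its underside. Bystander.
- beaker: Clear plastic beaker, 66 mm across the rim, 75 mm high, loose; origin at the centre of its underside. Bystander.
- jar: Amber glass jar with a white cap, 48 mm across, 60 mm high, loose; origin at the centre of its underside. Bystander.
- wrench_grip (a point): Middle of the wrench's handle section 130 mm from the ring centre (wrench x = -130 mm, 8 mm above the underside), wrench axes. A good place to grip: it is free between the rest's rails and lies outside the cheeks when the wrench is on the nut.
- nut: Brass nut, hexagon 36 mm across flats, origin at its foot on the axis (56 mm above the table), 19.5 mm high, the top 3.5 mm a round cone; a steel stub 20 mm across rises 6 mm above. Flats face its +x (painted red), -x and every 60 degrees. The wrench fits with 0.9 mm to spare each side, 5 degrees of play each way, at wrench yaw = nut yaw plus any multiple of 60 degrees.
- nut_mark (a point): The red mark: middle of the nut's +x flat, 18 mm from the axis, 8 mm above the nut's foot. At the start it stands 26 to 68 degrees clockwise (from above) of the station's x; the nut's firm, slightly springy stop comes somewhere between 108 and 144 degrees, different each time and only to be felt. Until then friction is a steady 0.7 N m (5 N at wrench_grip); the nut stays where left.
There are look-alikes about, which are no part of the job. Of the things shaped like the rest, the grey one is meant.

How it is judged:
By the outcome, as a careful person would: the job done as asked, in the order asked, and still so for the second after the job is handed in, with the robot touching nothing.
It also fails if it takes over 72 s, if anything falls off the work surface, if the arm or the gripper's body presses on something with over 40 N, if the wrist force passes 120 N, or if a joint passes its speed limit or range.

## Robot

A 7-joint arm with a two-finger parallel gripper is mounted at the origin on the work surface. World frame = base frame: x ahead of the robot, y to its left, z up, the work surface at z = 0. Lengths are in m, angles in rad, forces in N, time in s.
With the tool pointing down it reaches from about 0.4 to 0.85 m from the base axis. Payload 4.5 kg.
Tool frame: the origin (TCP) lies between the finger pads; the fingertips stand 11 mm ahead of it and the grasp point (between the pads) lies 8 mm behind it (r.tip_reach is the distance from the TCP to the fingertips, in m); x points along the fingers, y is the direction in which the jaws open and shut, and the axes are right-handed (so a half turn about x gives the same grasp; the last joint's range is limited). The gripper opens to 88 mm and grips with 3 to 60 N. Pads are 18 mm wide; open, the fingers measure 123 mm over their backs; the gripper's body (75 mm by 187 mm) begins 45 mm behind the grasp point.
Start: joints at [1.38, 0.689, -0.195, 1.565, 0.157, 0.902, -0.215], TCP at [0.139, -0.609, 0.25] pointing down, gripper open.
Joint ranges: [-3.01, 3.01], [-0.46, 2.08], [-1.47, 1.51], [0.13, 2.56], [-1, 4.14], [0.04, 2.09], [-2.66, 2.66]. Speed limits (rad/s): [2.57, 2.57, 3.14, 3.14, 3.14, 3.14, 3.14].

## Interface

Orientations are given as a unit quaternion [x, y, z, w].
In Python, from plant import r gives the robot as it stands.
- The arm moves only by the tool drive_tool, never from a script. Its argument "deltas" is a list of rows, each a list of 3 entries, a list of its own where there are three numbers: the turn, a rotation vector about the tool's x, y, z in degrees, then the shift along the tool's x, y, z in cm, then the finger opening in cm, from 0 to 8.81. A call has 1 to 12 rows; each row shifts and turns the commanded pose from where the row before left it, along the tool's axes as they then stand; what a row does not reach is not made up. A row lasts 1/12 s, in which the tool goes at most 41.7 mm and 7.16 degrees, less where a joint would pass 70% of its speed; a pose out of reach is approached as far as the arm can. A call is refused whole if a number of a shift passes 4.17 or a number of a turn 7.16, either way. A call with a gripper value outside its range is refused whole. The fingers move at their own pace and stop on an object; "force" is the grip in N (left out, the last holds). Time passes only in rows, so rows that do not move let the fingers close. It gives the time, the measured TCP pose, the force and the opening at its end, in the units of the state.
- r.get_state(): the state, without advancing time (a new reading comes with each control period).
- r.snapshot(name): name is "side" or "top" or "wrist"; returns a dict with "color" (420x560x3 uint8, red, green, blue), "fov_y" (degrees; the focal length in pixels is half the picture's height over the tangent of half this angle, whatever the lens; pixels are square), "cx", "cy" (the principal point, pixels), "k1" (the pictures are not rectified: a ray, as slopes to the right and down, at radius r is drawn at 1 + k1 r^2 times it, then the intrinsics apply), "extrinsics" (4x4, takes a point from world to camera coordinates); the wrist camera has in their place "tool_from_camera" (4x4, takes a point from camera to tool coordinates, whose origin is the TCP and whose axes are the tool frame's). Camera axes: x right, y up, looking along -z (the intrinsics and any distortion apply to the point x, -y, -z); pixel columns grow to the right and rows downward; lengths in m; the calibration is good to about 2 mm. A picture is of the moment at which its call begins: read the wrist's pose just before it. There is no depth.
- r.finish_job(): hands the job in, once; it reports no verdict.
The state is a dict: "clock": time; "q": joint angles; "qd": joint speeds; "joint_torque": joint torques, N m; "tool_pos": TCP position; "eef_rot": TCP orientation; "contact_force": force on the tool from outside, world axes, zero at the start; "moment": the same for the moment, N m; "opening": opening from 0.0 (shut) to 1.0 (fully open).
Only numpy, scipy, OpenCV 4.12 (cv2) and the standard library are available. Lean on these libraries where they do the work, as an engineer would, in place of code of your own. Each camera call takes 0.05 s, during which the arm holds its last target. There are 200 camera calls.

## Working session

There is one attempt and no reset: what is moved stays moved. The work goes in short steps, Python scripts to look and compute and a tool call to move; the robot and the scene stay as the last step left them, time stands still between calls to the robot, and variables do not carry over. Pictures are saved under pics/ and viewed, about 8 in all and at most 12, crops included, and the job is handed in when it is done.

Besides the shell and the picture viewer there is one more tool, called as name(argument=value, ...) on one line, values as JSON. drive_tool: Moves the arm, as the interface text tells. Its arguments: {"type":"object","properties":{"deltas":{"type":"array","items":{"type":"array"}},"force":{"type":"number"}},"required":["deltas"]}

```bash
mkdir -p pics; ls
cat > h.py <<'E'
import numpy as np, cv2, json
from scipy.spatial.transform import Rotation as R
from plant import r
def snap(n,f):
    s=r.get_state(); d=r.snapshot(n); cv2.imwrite(f'pics/{f}.png',d['color'][:,:,::-1])
    if 'extrinsics' in d: E=np.array(d['extrinsics'])
    else:
        T=np.eye(4);T[:3,:3]=R.from_quat(s['eef_rot']).as_matrix();T[:3,3]=s['tool_pos']
        E=np.linalg.inv(T@np.array(d['tool_from_camera']))
    m=dict(E=E.tolist(),f=210/np.tan(np.radians(d['fov_y'])/2),cx=d['cx'],cy=d['cy'],k1=d['k1'])
    json.dump(m,open(f'pics/{f}.json','w')); return d['color']
def ray(f,u,v):
    m=json.load(open(f'pics/{f}.json'));E=np.array(m['E'])
    K=np.array([[m['f'],0,m['cx']],[0,m['f'],m['cy']],[0,0,1]])
    p=cv2.undistortPoints(np.array([[[u,v]]],float),K,np.array([m['k1'],0,0,0.]))[0,0]
    return -E[:3,:3].T@E[:3,3], E[:3,:3].T@np.array([p[0],-p[1],-1])
def atz(f,u,v,z):
    c,d=ray(f,u,v); return (c+d*(z-c[2])/d[2]).round(4)
def tri(*obs):
    A=np.zeros((3,3));b=np.zeros(3)
    for o in obs:
        c,d=ray(*o);d=d/np.linalg.norm(d);P=np.eye(3)-np.outer(d,d);A+=P;b+=P@c
    return np.linalg.solve(A,b).round(4)
def proj(f,p):
    m=json.load(open(f'pics/{f}.json'));E=np.array(m['E']);q=E[:3,:3]@p+E[:3,3]
    s=np.array([q[0],-q[1]])/-q[2];s=s*(1+m['k1']*s@s);return (m['f']*s+[m['cx'],m['cy']]).round(1)
E
python3 - <<'E'
from h import *
a=snap('top','t0');b=snap('side','s0');c=snap('wrist','w0')
s=r.get_state();print(s)
m=np.vstack([np.hstack([a,b])])[:,:,::-1]
cv2.imwrite('pics/a.png',cv2.resize(a[:,:,::-1],(800,600),interpolation=cv2.INTER_CUBIC));cv2.imwrite('pics/b.png',cv2.resize(b[:,:,::-1],(800,600),interpolation=cv2.INTER_CUBIC))
for f in('t0','s0'):
  print(f,ray(f,280,210))
E
```

```text
pics
{'clock': 0.15, 'q': array([ 1.37980044,  0.68977657, -0.19454492,  1.56607264,  0.15734346,
        0.90248272, -0.21510332]), 'qd': array([ 0.00077148, -0.00395003,  0.00188934, -0.00256769, -0.00067131,
       -0.00048563,  0.00031571]), 'joint_torque': array([-2.32692022e-03, -5.27859235e+01, -1.26811981e+00, -1.53585684e+01,
       -5.23631810e-02,  3.87925043e-03,  1.16409178e-04]), 'tool_pos': array([ 0.13918507, -0.60884964,  0.24911257]), 'eef_rot': array([-0.7025457 , -0.07981041,  0.70273604, -0.078879  ]), 'contact_force': array([-0.10657638, -0.03265014, -0.2033607 ]), 'moment': array([-0.01033988, -0.00901411, -0.00956186]), 'opening': 0.9995644315966301}
t0 (array([ 0.41401604, -0.01648046,  1.14846298]), array([ 0.21323971, -0.00479122, -0.97699385]))
s0 (array([ 0.24541366, -0.76798496,  0.8951043 ]), array([ 0.32828836,  0.64823848, -0.68724468]))
```

View pics/a.png

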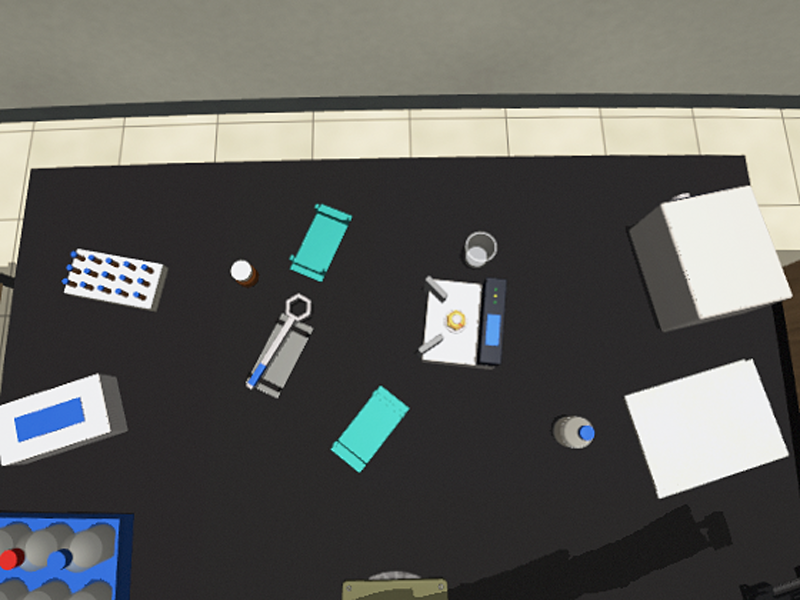

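View pics/b.png

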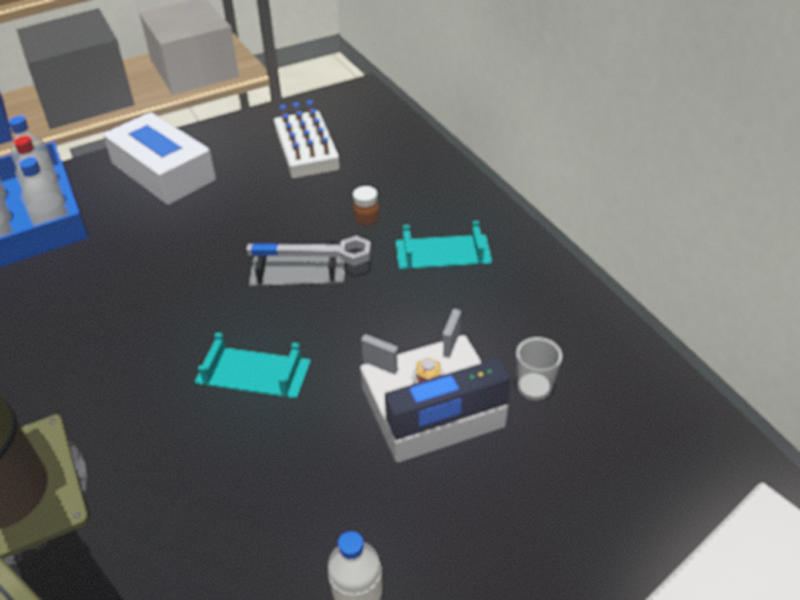

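The top view (800x600) shows the ring at (298,307), the blue handle end at (252,384), the nut at (456,320), and the station's rear wall toward image right. In the side view the ring is at (355,250) and the nut at (428,369). I'll enlarge all four for readings.

Run:
```python
from h import *
a=cv2.imread('pics/t0.png');b=cv2.imread('pics/s0.png')
def c(im,x,y,w,h): return cv2.resize(im[y:y+h,x:x+w],(400,300),interpolation=cv2.INTER_CUBIC)
# scale: 
o=np.vstack([np.hstack([c(a,150,200,112,84),c(a,280,185,80,60)]),np.hstack([c(b,165,145,112,84),c(b,250,210,112,84)])])
cv2.imwrite('pics/c.png',o)
k=.7
for n,A,B,z in (('ring',(298,307),(355,250),.048),('end',(252,384),(250,250),.046),('nut',(456,320),(428,369),.08)):
  print(n,tri(('t0',A[0]*k,A[1]*k),('s0',B[0]*k,B[1]*k)),atz('t0',A[0]*k,A[1]*k,z))
```

```text
ring [0.6459 0.1921 0.0376] [0.6434 0.1903 0.048 ]
end [0.4854 0.2835 0.0383] [0.4862 0.2812 0.046 ]
nut [ 0.607  -0.1346  0.068 ] [ 0.6041 -0.1331  0.08  ]
```

View pics/c.png

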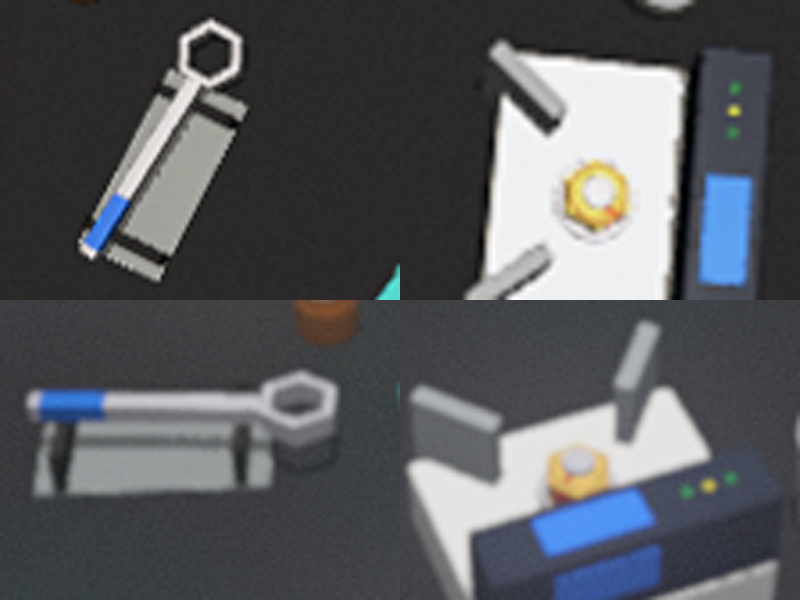

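```bash
cat >> h.py <<'E'
def yaw(): # yaw of tool z axis & y axis, tilt
    s=r.get_state();M=R.from_quat(s['eef_rot']).as_matrix()
    return s,M,np.degrees(np.arctan2(M[1,2],M[0,2])),np.degrees(np.arctan2(M[1,1],M[0,1]))
E
python3 - <<'E'
from h import *
t=lambda x,y:('t0',x/3.571+150,y/3.571+200)
n=lambda x,y:('t0',(x-400)/5+280,y/5+185)
s1=lambda x,y:('s0',x/3.571+165,(y-300)/3.571+145)
s2=lambda x,y:('s0',(x-400)/3.571+250,(y-300)/3.571+210)
ring=tri(t(210,53),s1(301,398));end=tri(t(88,251),s1(35,395));stub=tri(n(596,190),s2(578,460))
print('ring',ring,atz(*t(210,53),.048),'end',end,atz(*t(88,251),.046),'stub',stub,atz(*n(596,190),.0815))
a=atz(*t(88,251),.046);b=atz(*t(210,53),.048);d=b-a;print('wrench yaw',np.degrees(np.arctan2(d[1],d[0])),np.hypot(*d[:2]))
p,q=atz(*n(503,110),.05),atz(*n(485,300),.05);d=p-q;print('edge dir',np.degrees(np.arctan2(d[1],d[0]))-90,p,q)
p,q=atz(*n(700,50),.11),atz(*n(683,300),.11);d=p-q;print('wall dir',np.degrees(np.arctan2(d[1],d[0]))-90)
print('mark',atz(*n(610,212),.07))
print('rail ends', [atz(*t(*c),.03) for c in((165,95),(237,122),(95,235),(165,262))])
s,M,z,y=yaw();print(M.round(2),z,y)
d=r.snapshot('wrist');print(np.array(d['tool_from_camera']).round(3),d['fov_y'])
E
```

```text
ring [0.6456 0.1893 0.0474] [0.6435 0.1897 0.048 ] end [0.4837 0.2851 0.0482] [0.482  0.2861 0.046 ] stub [ 0.6082 -0.1337  0.0773] [ 0.6067 -0.133   0.0815]
wrench yaw -30.833147249067554 0.18808298700307796
edge dir -97.01265958789857 [ 0.6617 -0.0832  0.05  ] [ 0.5487 -0.0693  0.05  ]
wall dir -96.80131482398157
mark [ 0.5958 -0.1418  0.07  ]
rail ends [array([0.612 , 0.2302, 0.03  ]), array([0.588 , 0.1692, 0.03  ]), array([0.496 , 0.2852, 0.03  ]), array([0.4732, 0.2267, 0.03  ])]
[[-0.    0.22 -0.97]
 [ 0.   -0.97 -0.22]
 [-1.   -0.    0.  ]] -167.11449489797707 -77.11450408002163
[[-0.001  0.275 -0.961 -0.135]
 [ 1.     0.001 -0.001  0.   ]
 [ 0.001 -0.961 -0.275 -0.069]
 [ 0.     0.     0.     1.   ]] 61.80748565274547
```

```bash
cat >> h.py <<'E'
def plan(pos,zyaw,n,fromst=None):
    s,M,z,y=yaw(); 
    D=M.T@(np.array(pos)-s['tool_pos'])
    dy=(zyaw-z+180)%360-180
    th=-dy/n # turn about tool x (down): ccw is negative
    S=sum(R.from_rotvec([np.radians(k*th),0,0]).as_matrix() for k in range(n))
    t=np.linalg.solve(S,D)*100
    print(f'n={n} turn {th:.2f} shift cm {t.round(3)}')
E
python3 - <<'E'
from h import *
plan([.60,-.13,.25],-65,20)
E
```

```text
n=20 turn -5.11 shift cm [-2.000e-03  1.003e+00 -3.671e+00]
```

drive_tool(deltas=[[[-5.11,0,0],[0,1.0,-3.67],8.8],[[-5.11,0,0],[0,1.0,-3.67],8.8],[[-5.11,0,0],[0,1.0,-3.67],8.8],[[-5.11,0,0],[0,1.0,-3.67],8.8],[[-5.11,0,0],[0,1.0,-3.67],8.8],[[-5.11,0,0],[0,1.0,-3.67],8.8],[[-5.11,0,0],[0,1.0,-3.67],8.8],[[-5.11,0,0],[0,1.0,-3.67],8.8],[[-5.11,0,0],[0,1.0,-3.67],8.8],[[-5.11,0,0],[0,1.0,-3.67],8.8]])

```text
clock: 1.03
tool_pos: [0.4852, -0.4787, 0.2493]
eef_rot: [-0.599, -0.376, 0.599, -0.376]
contact_force: [0.7, -0.4, 0.7]
opening: 0.999
```

drive_tool(deltas=[[[-5.11,0,0],[0,1.0,-3.67],8.8],[[-5.11,0,0],[0,1.0,-3.67],8.8],[[-5.11,0,0],[0,1.0,-3.67],8.8],[[-5.11,0,0],[0,1.0,-3.67],8.8],[[-5.11,0,0],[0,1.0,-3.67],8.8],[[-5.11,0,0],[0,1.0,-3.67],8.8],[[-5.11,0,0],[0,1.0,-3.67],8.8],[[-5.11,0,0],[0,1.0,-3.67],8.8],[[-5.11,0,0],[0,1.0,-3.67],8.8],[[-5.11,0,0],[0,1.0,-3.67],8.8],[[0,0,0],[0,0,0],8.8],[[0,0,0],[0,0,0],8.8]])

```text
clock: 2.03
tool_pos: [0.5991, -0.1269, 0.25]
eef_rot: [0.378, 0.598, -0.378, 0.597]
contact_force: [-0.0, -1.7, -0.7]
opening: 1.001
```

Run:
```python
from h import *
a=snap('wrist','w1');s,M,z,y=yaw();print(s['tool_pos'],z,s['q'].round(2),s['contact_force'],s['moment'],M[2].round(3))
plan([.535,.25,.20],-31,12)
u,v=proj('w1',np.array([.607,-.133,.08]));print(u,v)
x0=int(np.clip(u-70,0,420));y0=int(np.clip(v-52,0,315))
print(x0,y0)
c=cv2.resize(a[y0:y0+105,x0:x0+140,::-1],(400,300),interpolation=cv2.INTER_CUBIC)
cv2.imwrite('pics/d.png',np.hstack([cv2.resize(a[:,:,::-1],(400,300)),c]))
```

```text
[ 0.59904985 -0.12988238  0.24964735] -64.87128282942223 [ 0.47  0.73 -0.62  1.59  0.48  0.98  0.14] [-0.45002844 -1.5213919  -0.09076716] [-0.07946529 -0.13929478 -0.00838456] [-1.    -0.001  0.001]
n=12 turn -2.82 shift cm [ 0.412  1.682 -2.79 ]
288.1 203.0
218 151
```

View pics/d.png

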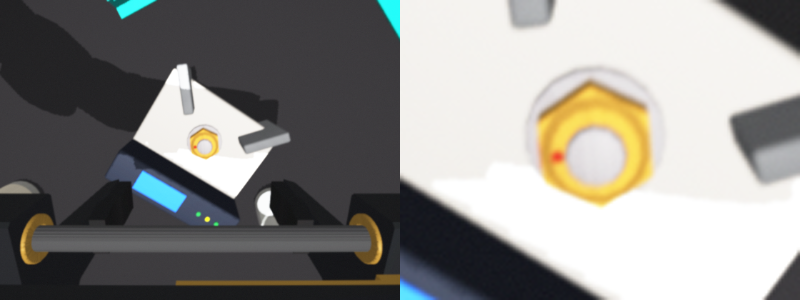

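The wrist view shows the nut well: the hex centre is near crop (596,143), the stub at (596,154), and the red dot at (557,157), on the image-left flat.

Run:
```python
from h import *
n=lambda x,y:('w1',(x-400)/2.857+218,y/2.857+151)
V=np.array([atz(*n(*c),.072) for c in((588,80),(650,112),(653,172),(600,206),(540,178),(538,112))])
c=V.mean(0);print('hex centre',c)
for v in V: d=v-c;print(np.hypot(*d[:2]).round(4),np.degrees(np.arctan2(d[1],d[0])).round(1),end='; ')
print('\nstub',atz(*n(596,154),.0815),'tri',tri(n(596,154),('t0',399.2,223)))
d=atz(*n(557,157),.073)-c;print('mark dir',np.degrees(np.arctan2(d[1],d[0])))
# station yaw: display corners on wall top; full image half-scale 400/560
f=lambda x,y:('w1',x*1.4,y*1.4)
p,q=atz(*f(135,138),.05),atz(*f(177,66),.05);d=q-p;print('blk side edge yaw',np.degrees(np.arctan2(d[1],d[0])),p,q)
```

```text
hex centre [ 0.6058     -0.13418333  0.072     ]
0.021 121.6; 0.0205 56.1; 0.0211 -1.1; 0.0211 -59.8; 0.0211 -122.0; 0.021 175.4; 
stub [ 0.6064 -0.1348  0.0815] tri [0.3097 0.2926 2.019 ]
mark dir -136.20549722716015
blk side edge yaw 82.66410341618788 [ 0.5189 -0.1724  0.05  ] [ 0.5331 -0.0621  0.05  ]
```

drive_tool(deltas=[[[-2.82,0,0],[0.41,1.68,-2.79],8.8],[[-2.82,0,0],[0.41,1.68,-2.79],8.8],[[-2.82,0,0],[0.41,1.68,-2.79],8.8],[[-2.82,0,0],[0.41,1.68,-2.79],8.8],[[-2.82,0,0],[0.41,1.68,-2.79],8.8],[[-2.82,0,0],[0.41,1.68,-2.79],8.8],[[-2.82,0,0],[0.41,1.68,-2.79],8.8],[[-2.82,0,0],[0.41,1.68,-2.79],8.8],[[-2.82,0,0],[0.41,1.68,-2.79],8.8],[[-2.82,0,0],[0.41,1.68,-2.79],8.8],[[-2.82,0,0],[0.41,1.68,-2.79],8.8],[[-2.82,0,0],[0.41,1.68,-2.79],8.8]])

```text
clock: 3.08
tool_pos: [0.5365, 0.2489, 0.1999]
eef_rot: [0.19, 0.681, -0.191, 0.681]
contact_force: [0.4, -0.2, -0.1]
opening: 0.997
```

drive_tool(deltas=[[[0,0,0],[0,0,0],8.8],[[0,0,0],[0,0,0],8.8]])

```text
clock: 3.25
tool_pos: [0.5353, 0.2501, 0.2001]
eef_rot: [0.189, 0.681, -0.189, 0.681]
contact_force: [0.3, -1.3, -0.7]
opening: 0.997
```

Run:
```python
from h import *
a=snap('wrist','w2');s,M,z,y=yaw();print(s['tool_pos'],z,s['q'].round(2),s['contact_force'])
cv2.imwrite('pics/e.png',cv2.resize(a[:,:,::-1],(800,600),interpolation=cv2.INTER_CUBIC))
```

```text
[0.53634156 0.24814626 0.20005293] -31.224103317652283 [-0.13  0.78 -0.69  1.71  0.63  0.89 -0.06] [ 0.5069148   0.08671797 -0.61185679]
```

View pics/e.png

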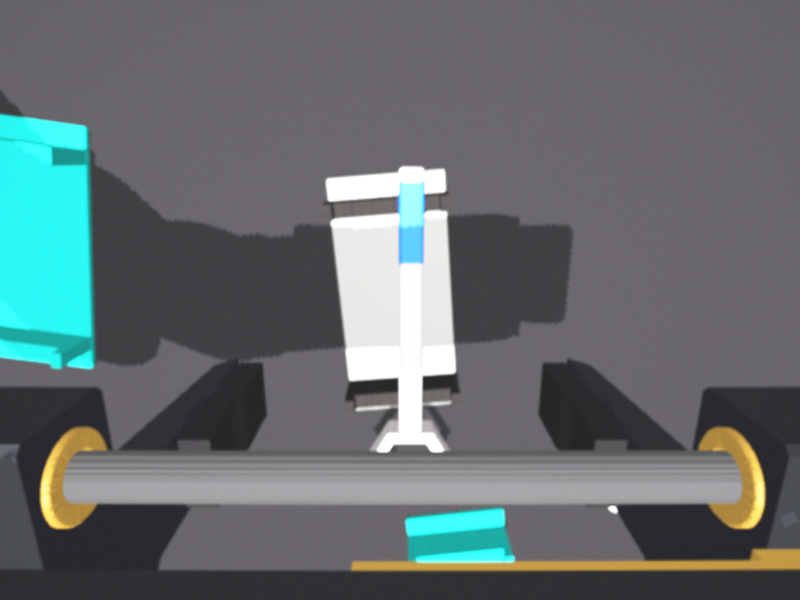

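The handle runs almost straight along the tool: end at (411,168), white/blue edge at (411,263), neck near (410,430).

Run:
```python
from h import *
f=lambda x,y:('w2',x*.7,y*.7)
a=atz(*f(411,168),.046);b=atz(*f(410.5,425),.046);d=b-a;ya=np.arctan2(d[1],d[0]);L=np.linalg.norm(d)
print('end',a,b,np.degrees(ya),L)
u=d/L; ring=a+.191*u; g=a+.061*u
print('ring',ring,'grip',g)
print('end tri', tri(f(411,168),('t0',174.6,270.3)))
rl=[atz(*f(*c),.038) for c in((326,182),(446,172))];print(rl)
plan([g[0],g[1],.038-.008],np.degrees(ya),10)
```

```text
end [0.4804 0.2873 0.046 ] [0.6179 0.205  0.046 ] -30.902438298299213 0.16024836972649675
ring [0.64428622 0.18920665 0.046     ] grip [0.53274063 0.25597176 0.046     ]
end tri [0.4813 0.2872 0.0429]
[array([0.4619, 0.2414, 0.038 ]), array([0.4929, 0.3035, 0.038 ])]
n=10 turn -0.03 shift cm [ 1.7    0.051 -0.073]
```

drive_tool(deltas=[[[0,0,0],[1.7,0.05,-0.07],8.8],[[0,0,0],[1.7,0.05,-0.07],8.8],[[0,0,0],[1.7,0.05,-0.07],8.8],[[0,0,0],[1.7,0.05,-0.07],8.8],[[0,0,0],[1.7,0.05,-0.07],8.8],[[0,0,0],[1.7,0.05,-0.07],8.8],[[0,0,0],[1.7,0.05,-0.07],7.0],[[0,0,0],[1.7,0.05,-0.07],6.0],[[0,0,0],[1.7,0.05,-0.07],5.0],[[0,0,0],[1.7,0.05,-0.07],4.0],[[0,0,0],[0,0,0],1.0],[[0,0,0],[0,0,0],1.0]], force=60)

```text
clock: 4.3
tool_pos: [0.5329, 0.255, 0.0299]
eef_rot: [0.19, 0.681, -0.192, 0.681]
contact_force: [-0.2, -0.4, -0.1]
opening: 0.569
```

drive_tool(deltas=[[[0,0,0],[0,0,0],0.5],[[0,0,0],[0,0,0],0.5],[[0,0,0],[0,0,0],0.5],[[0,0,0],[0,0,0],0.5]], force=60)

```text
clock: 4.63
tool_pos: [0.5325, 0.2577, 0.0313]
eef_rot: [0.19, 0.681, -0.189, 0.682]
contact_force: [0.4, -0.1, 0.1]
opening: 0.262
```

Run:
```python
from h import *
a=snap('wrist','w3');s,M,z,y=yaw();print(s['tool_pos'],z,s['contact_force'],s['moment'],s['opening'])
```

```text
[0.53230977 0.25768685 0.03118722] -31.097697850478124 [-0.28983609  0.21469414 -0.18822706] [ 0.02760159 -0.13442866  0.01144058] 0.2197834780962299
```

drive_tool(deltas=[[[0,0,0],[0,0,0],0.5],[[0,0,0],[0,0,0],0.5],[[0,0,0],[0,0,0],0.5],[[0,0,0],[0,0,0],0.5],[[0,0,0],[-0.5,0,0],0.5],[[0,0,0],[-1,0,0],0.5],[[0,0,0],[-1.5,0,0],0.5],[[0,0,0],[-1.5,0,0],0.5],[[0,0,0],[-1.5,0,0],0.5],[[0,0,0],[0,0,0],0.5],[[0,0,0],[0,0,0],0.5]])

```text
clock: 5.6
tool_pos: [0.532, 0.2577, 0.091]
eef_rot: [0.19, 0.681, -0.189, 0.681]
contact_force: [-0.6, -0.3, -2.8]
opening: 0.148
```

Run:
```python
from h import *
a=snap('wrist','w3');s,M,z,y=yaw();print(s['tool_pos'],z,s['contact_force'],s['moment'],s['opening'],M[:,0].round(3))
b=snap('side','s3')
P=[]
for _ in range(4): P.append(np.r_[r.get_state()['tool_pos'],yaw()[2]])
print(np.array(P).round(4))
c=cv2.resize(b[130:214,150:290,::-1],(400,240),interpolation=cv2.INTER_CUBIC)
o=np.vstack([cv2.resize(a[:,:,::-1],(640,480),interpolation=cv2.INTER_CUBIC)[:360],np.pad(c,((0,0),(0,240),(0,0)))])
cv2.imwrite('pics/f.png',o)
```

```text
[0.53159919 0.25719086 0.09019837] -31.091144841276975 [ 0.6122653  -0.67467272 -2.49600463] [ 0.09567387 -0.00436712  0.02062331] 0.14858521037081243 [-0.001 -0.001 -1.   ]
[[  0.5313   0.257    0.0897 -31.0839]
 [  0.5313   0.257    0.0897 -31.0839]
 [  0.5313   0.257    0.0897 -31.0839]
 [  0.5313   0.257    0.0897 -31.0839]]
```

View pics/f.png

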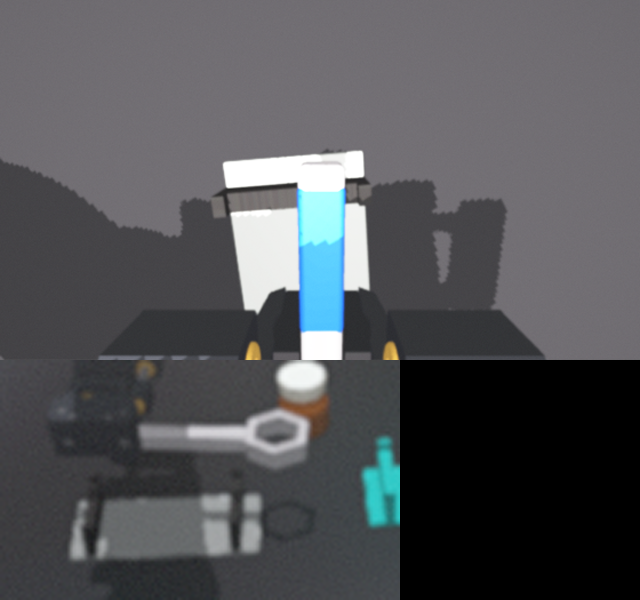

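Wrench is held level; handle end at (321.5,163) and blue/white edge at (321.5,331) of 640x480.

Run:
```python
from h import *
s,M,z,y=yaw(); p=np.array(s['tool_pos'])
m=json.load(open('pics/w3.json'));E=np.array(m['E'])
f=lambda x,y:('w3',x*.875,y*.875)
# pose at snapshot: z=.0902, use it
p=np.array([.5316,.2572,.0902])
for hz in(.016,.014):
  a=atz(*f(321.5,163),p[2]+hz);b=atz(*f(321.7,331),p[2]+hz)
  ta,tb=M.T@(a-p),M.T@(b-p)
  print(hz,'end tool',ta.round(4),'b',tb.round(4),'yaw off deg(z->y)',np.degrees(np.arctan2(*(tb-ta)[1:])),'len',np.hypot(*(tb-ta)[1:]))
# side-view height of ring: centre of top opening (277,431)->
u,v=150+277*140/400,130+(431-360)*84/240
for zz in(.09,.1,.11,.12):print(zz,atz('s3',u,v,zz),end=' ')
print(p+M@np.array([0,0,.13]), s['q'].round(2))
```

```text
0.016 end tool [-0.016  -0.0006 -0.0611] b [-0.016  -0.0007 -0.0061] yaw off deg(z->y) -0.058807159867740696 len 0.05491410690702724
0.014 end tool [-0.014  -0.0007 -0.0609] b [-0.014  -0.0007 -0.0051] yaw off deg(z->y) 0.014482964671402839 len 0.05580572642685828
0.09 [0.6519 0.2053 0.09  ] 0.1 [0.6469 0.1932 0.1   ] 0.11 [0.6418 0.1811 0.11  ] 0.12 [0.6368 0.169  0.12  ] [0.64293353 0.19008189 0.09013025] [-0.21  0.93 -0.58  1.78  0.77  0.68 -0.2 ]
```

drive_tool(deltas=[[[0,0,0],[-1.5,0,0],0.5],[[0,0,0],[-1.5,0,0],0.5],[[0,0,0],[0,0,0],0.5]])

```text
clock: 5.95
tool_pos: [0.5324, 0.2584, 0.1216]
eef_rot: [0.19, 0.681, -0.189, 0.682]
contact_force: [0.6, 0.6, -2.0]
opening: 0.152
```

```bash
cat >> h.py <<'E'
NUT=np.array([.6063,-.1338])
def wp(wy,z,rad=.13): a=np.radians(wy); return [*(NUT-rad*np.array([np.cos(a),np.sin(a)])),z]
E
python3 - <<'E'
from h import *
s,M,z,y=yaw();print(s['tool_pos'],z)
plan(wp(-91.6,.12),-91.6,16)
E
```

```text
[0.53244511 0.25842211 0.1216162 ] -31.07561381025841
n=16 turn 3.78 shift cm [ 0.008 -0.436  1.737]
```

drive_tool(deltas=[[[3.78,0,0],[0,-0.44,1.74],0.5],[[3.78,0,0],[0,-0.44,1.74],0.5],[[3.78,0,0],[0,-0.44,1.74],0.5],[[3.78,0,0],[0,-0.44,1.74],0.5],[[3.78,0,0],[0,-0.44,1.74],0.5],[[3.78,0,0],[0,-0.44,1.74],0.5],[[3.78,0,0],[0,-0.44,1.74],0.5],[[3.78,0,0],[0,-0.44,1.74],0.5]])

```text
clock: 6.62
tool_pos: [0.6067, 0.1346, 0.1204]
eef_rot: [0.363, 0.607, -0.363, 0.607]
contact_force: [0.0, 0.8, -2.3]
opening: 0.151
```

drive_tool(deltas=[[[3.78,0,0],[0,-0.44,1.74],0.5],[[3.78,0,0],[0,-0.44,1.74],0.5],[[3.78,0,0],[0,-0.44,1.74],0.5],[[3.78,0,0],[0,-0.44,1.74],0.5],[[3.78,0,0],[0,-0.44,1.74],0.5],[[3.78,0,0],[0,-0.44,1.74],0.5],[[3.78,0,0],[0,-0.44,1.74],0.5],[[3.78,0,0],[0,-0.44,1.74],0.5],[[0,0,0],[0,0,0],0.5],[[0,0,0],[0,0,0],0.5],[[0,0,0],[0,0,0],0.5]])

```text
clock: 7.53
tool_pos: [0.6093, -0.0045, 0.1207]
eef_rot: [0.507, 0.493, -0.506, 0.493]
contact_force: [-0.1, 0.1, -3.1]
opening: 0.148
```

Run:
```python
from h import *
s,M,z,y=yaw();print(s['tool_pos'],z,s['contact_force'],s['moment'],s['q'].round(2))
a=snap('top','t4');b=snap('side','s4');s,M,z,y=yaw();print(s['tool_pos'],z)
plan(wp(-91.6,.085),-91.6,4)
cv2.imwrite('pics/g.png',np.vstack([cv2.resize(a[185:245,280:360,::-1],(400,300),interpolation=cv2.INTER_CUBIC),cv2.resize(b[190:274,245:357,::-1],(400,300),interpolation=cv2.INTER_CUBIC)]))
```

```text
[ 0.60933909 -0.00453204  0.12074623] -91.55065799113392 [-0.08428648  0.12737344 -3.0954621 ] [ 0.16920127 -0.14659783 -0.01573038] [ 0.15  0.86 -0.39  1.71  0.49  0.67 -0.54]
[ 0.60937193 -0.0036225   0.12070568] -91.45809768753244
n=4 turn 0.04 shift cm [0.893 0.014 0.007]
```

View pics/g.png

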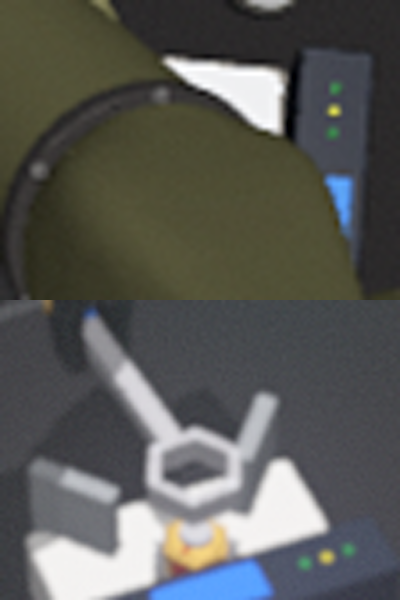

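Side crop: ring opening centre at about (196,467), stub top at (197,528); the arm hides the nut from the top camera.

Run:
```python
from h import *
q=lambda p:((proj('s4',np.array(p))-[245,190])*3.571+[0,300]).round(1)
p=np.array([.60937,-.0038,.1207]);a=np.radians(-91.5)
rc=p+.13*np.array([np.cos(a),np.sin(a),0]);print(rc)
for dz in(.018,.014):print('ring pred',q(rc+[0,0,dz]))
print('stub pred',q([*NUT,.0815]))
```

```text
[ 0.605967   -0.13375545  0.1207    ]
ring pred [191.8 458.6]
ring pred [191.8 463.6]
stub pred [192.1 528.2]
```

drive_tool(deltas=[[[0,0,0],[0.9,0,0],0.5],[[0,0,0],[0.9,0,0],0.5],[[0,0,0],[0.9,0,0],0.5],[[0,0,0],[0.9,0,0],0.5],[[0,0,0],[0.4,0,0],0.5],[[0,0,0],[0.0,0,0],0.5],[[0,0,0],[0,0,0],0.5]])

```text
clock: 8.22
tool_pos: [0.609, -0.0052, 0.08]
eef_rot: [-0.507, -0.493, 0.507, -0.493]
contact_force: [-0.6, -0.8, -2.5]
opening: 0.146
```

drive_tool(deltas=[[[0,0,0],[0.25,0,0],0.5],[[0,0,0],[0.25,0,0],0.5],[[0,0,0],[0,0,0],0.5]])

```text
clock: 8.47
tool_pos: [0.6093, -0.0053, 0.0754]
eef_rot: [0.507, 0.493, -0.507, 0.493]
contact_force: [0.4, 0.0, -3.3]
opening: 0.146
```

Run:
```python
from h import *
s,M,z,y=yaw();print(s['tool_pos'],z,s['contact_force'].round(2),s['moment'].round(2))
```

```text
[ 0.60927201 -0.00528627  0.07540941] -91.55015065123334 [ 0.44  0.05 -3.31] [ 0.13 -0.16  0.04]
```

drive_tool(deltas=[[[0,0,0],[0.25,0,-0.08],0.5],[[0,0,0],[0.25,0,0],0.5],[[0,0,0],[0,0,0],0.5]])

```text
clock: 8.72
tool_pos: [0.6095, -0.0045, 0.0706]
eef_rot: [0.507, 0.493, -0.507, 0.493]
contact_force: [1.0, 0.4, 0.7]
opening: 0.146
```

```bash
cat > st.py <<'E'
from h import *
s,M,z,y=yaw();F=s['contact_force'];m=s['moment'];p=s['tool_pos']
rel=np.array(p[:2])-NUT
T=m[2]+rel[0]*F[1]-rel[1]*F[0]
print('pos',p.round(4),'zyaw',round(z,2),'F',F.round(2),'M',m.round(2),'tip',round(np.degrees(np.arcsin(M[2,2])),2),'rad',np.hypot(*rel).round(4),'az',np.degrees(np.arctan2(-rel[1],-rel[0])).round(2),'Fequiv',(T/.13).round(2),'Ftan',((rel[0]*F[1]-rel[1]*F[0])/np.hypot(*rel)).round(2),'t',s['clock'])
E
python3 st.py
```

```text
pos [ 0.6095 -0.0045  0.0706] zyaw -91.54 F [1.01 0.39 0.69] M [-0.2  -0.24  0.08] tip 0.01 rad 0.1294 az -91.42 Fequiv -0.4 Ftan -1.0 t 8.7167
```

drive_tool(deltas=[[[0,0,0],[0.15,0,0],0.5],[[1,0,0],[0,0.227,0],0.5],[[1,0,0],[0,0.227,0],0.5],[[1,0,0],[0,0.227,0],0.5],[[0,0,0],[0,0,0],0.5]])

```text
clock: 9.13
tool_pos: [0.6166, -0.0044, 0.0692]
eef_rot: [0.52, 0.479, -0.52, 0.479]
contact_force: [-0.7, 2.0, 1.4]
opening: 0.147
```

```bash
python3 st.py
```

```text
pos [ 0.6166 -0.0044  0.0692] zyaw -94.64 F [-0.75  2.01  1.43] M [-0.09  0.05  0.01] tip -0.03 rad 0.1299 az -94.56 Fequiv 0.99 Ftan 0.91 t 9.1333
```

drive_tool(deltas=[[[-1,0,0],[0,-0.227,0],0.5],[[-1,0,0],[0,-0.227,0],0.5],[[-1,0,0],[0,-0.227,0],0.5],[[-1,0,0],[0,-0.227,0],0.5],[[-1,0,0],[0,-0.227,0],0.5],[[-1,0,0],[0,-0.227,0],0.5],[[0,0,0],[0,0,0],0.5]])

```text
clock: 9.72
tool_pos: [0.6022, -0.0047, 0.0691]
eef_rot: [0.493, 0.506, -0.493, 0.507]
contact_force: [1.3, -0.1, 0.9]
opening: 0.146
```

```bash
python3 st.py
```

```text
pos [ 0.6022 -0.0047  0.0691] zyaw -88.48 F [ 1.35 -0.07  0.93] M [-0.42 -0.5   0.22] tip 0.02 rad 0.1292 az -88.17 Fequiv 0.36 Ftan -1.35 t 9.7167
```

drive_tool(deltas=[[[1,0,0],[0.1,0.227,0],0.5],[[1,0,0],[0.1,0.227,0],0.5],[[1,0,0],[0.1,0.227,0],0.5],[[0,0,0],[0,0,0],0.5]])

```text
clock: 10.05
tool_pos: [0.6094, -0.0043, 0.0657]
eef_rot: [-0.507, -0.493, 0.507, -0.493]
contact_force: [-0.5, -0.2, 3.9]
opening: 0.148
```

```bash
python3 st.py
python3 - <<'E'
from h import *
b=snap('side','s5')
c=cv2.resize(b[200:263,250:334,::-1],(640,480),interpolation=cv2.INTER_CUBIC);cv2.imwrite('pics/hh.png',c)
q=lambda p:((proj('s5',np.array(p))-[250,200])*640/84).round(1)
for z in(.056,.064,.074,.0815,.09):print(z,q([*NUT,z]))
E
```

```text
pos [ 0.6094 -0.0043  0.0657] zyaw -91.66 F [-0.55 -0.18  3.88] M [-0.38 -0.14  0.04] tip 0.01 rad 0.1296 az -91.38 Fequiv 0.87 Ftan 0.54 t 10.05
0.056 [371.  473.1]
0.064 [371.  454.1]
0.074 [371. 429.]
0.0815 [371.8 410.7]
0.09 [371.8 389.3]
```

View pics/hh.png

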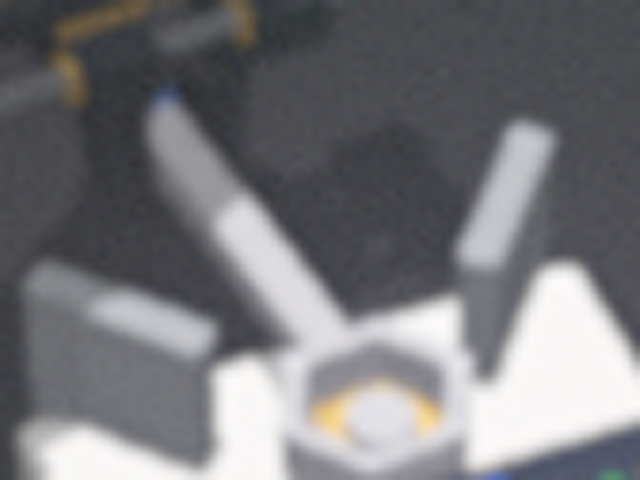

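The ring sits around the stub (stub centre (381,412)), but its opening centre is at about (377,400). That puts it about 1 mm left and still on the cone, so I'll nudge it to +x.

drive_tool(deltas=[[[0,0,0],[0,0.1,0],0.5],[[0,0,0],[0,0,0.05],0.5],[[0,0,0],[0,0,0],0.5]])

```text
clock: 10.35
tool_pos: [0.6097, -0.0043, 0.0659]
eef_rot: [-0.507, -0.494, 0.507, -0.493]
contact_force: [-0.8, 1.1, 2.6]
opening: 0.144
```

```bash
python3 st.py
```

```text
pos [ 0.6097 -0.0043  0.0659] zyaw -91.55 F [-0.83  1.12  2.62] M [-0.17  0.02 -0.05] tip -0.03 rad 0.1295 az -91.52 Fequiv 0.45 Ftan 0.86 t 10.35
```

drive_tool(deltas=[[[-1,0,0],[0,-0.227,0],0.5],[[-1,0,0],[0,-0.227,0],0.5],[[-1,0,0],[0,-0.227,0],0.5],[[0,0,0],[0,0,0],0.5]])

```text
clock: 10.68
tool_pos: [0.603, -0.0046, 0.0661]
eef_rot: [0.493, 0.507, -0.493, 0.507]
contact_force: [-0.3, 1.5, 2.3]
opening: 0.148
```

```bash
python3 st.py
```

```text
pos [ 0.603  -0.0046  0.0661] zyaw -88.45 F [-0.3   1.52  2.28] M [-0.22 -0.15  0.02] tip -0.01 rad 0.1292 az -88.53 Fequiv 0.43 Ftan 0.26 t 10.6833
```

drive_tool(deltas=[[[1,0,0],[0,0.227,0],0.5],[[1,0,0],[0,0.227,0],0.5],[[1,0,0],[0,0.227,0],0.5],[[1,0,0],[0,0.227,0],0.5],[[1,0,0],[0,0.227,0],0.5],[[1,0,0],[0,0.227,0],0.5],[[0,0,0],[0,0,0],0.5]])

```text
clock: 11.27
tool_pos: [0.6173, -0.0048, 0.066]
eef_rot: [0.52, 0.479, -0.52, 0.479]
contact_force: [-1.8, 2.4, 2.3]
opening: 0.148
```

```bash
python3 st.py
```

```text
pos [ 0.6173 -0.0048  0.066 ] zyaw -94.65 F [-1.8   2.41  2.32] M [ 0.03  0.23 -0.17] tip -0.01 rad 0.1295 az -94.88 Fequiv 0.65 Ftan 2.0 t 11.2667
```

drive_tool(deltas=[[[-1,0,0],[0,-0.227,-0.07],0.5],[[-1,0,0],[0,-0.227,-0.07],0.5],[[-1,0,0],[0,-0.227,0],0.5],[[0,0,0],[0,0,0],0.5]])

```text
clock: 11.6
tool_pos: [0.6099, -0.0043, 0.066]
eef_rot: [-0.506, -0.493, 0.507, -0.494]
contact_force: [0.9, -0.8, 2.6]
opening: 0.153
```

```bash
python3 st.py
```

```text
pos [ 0.6099 -0.0043  0.066 ] zyaw -91.49 F [ 0.87 -0.82  2.62] M [-0.73 -0.12 -0.02] tip 0.09 rad 0.1296 az -91.6 Fequiv -1.01 Ftan -0.89 t 11.6
```

drive_tool(deltas=[[[-1,0,0],[0,-0.227,0],0.5],[[-1,0,0],[0,-0.227,0],0.5],[[-1,0,0],[0,-0.227,0],0.5],[[0,0,0],[0,0,0],0.5]])

```text
clock: 11.93
tool_pos: [0.6026, -0.0028, 0.0654]
eef_rot: [0.493, 0.507, -0.493, 0.506]
contact_force: [0.8, -0.2, -2.6]
opening: 0.147
```

```bash
python3 st.py
```

```text
pos [ 0.6026 -0.0028  0.0654] zyaw -88.45 F [ 0.78 -0.2  -2.64] M [ 0.04 -0.23  0.11] tip -0.04 rad 0.1311 az -88.37 Fequiv 0.04 Ftan -0.77 t 11.9333
```

drive_tool(deltas=[[[-1,0,0],[0,-0.227,0],0.5],[[-1,0,0],[0,-0.227,0],0.5],[[-1,0,0],[0,-0.227,0],0.5],[[0,0,0],[0,0,0],0.5]])

```text
clock: 12.27
tool_pos: [0.5961, -0.0034, 0.0658]
eef_rot: [0.48, 0.519, -0.48, 0.519]
contact_force: [0.3, -0.9, -2.7]
opening: 0.149
```

```bash
python3 st.py
```

```text
pos [ 0.5961 -0.0034  0.0658] zyaw -85.47 F [ 0.32 -0.88 -2.73] M [ 0.05 -0.23  0.07] tip -0.0 rad 0.1308 az -85.54 Fequiv 0.27 Ftan -0.25 t 12.2667
```

Vertical force fell back to the wrench's own weight, so it has dropped over the hex. Next I'll lower it to the foot.

drive_tool(deltas=[[[1,0,0],[0,0.227,0],0.5],[[1,0,0],[0.2,0.227,0],0.5],[[0,0,0],[0.2,0,0],0.5],[[0,0,0],[0.2,0,0],0.5],[[0,0,0],[0,0,0],0.5]])

```text
clock: 12.68
tool_pos: [0.6009, -0.003, 0.0594]
eef_rot: [0.489, 0.511, -0.489, 0.51]
contact_force: [0.9, -0.7, -3.2]
opening: 0.15
```

```bash
python3 st.py
```

```text
pos [ 0.6009 -0.003   0.0594] zyaw -87.55 F [ 0.89 -0.67 -3.18] M [ 0.05 -0.18  0.05] tip 0.01 rad 0.1309 az -87.64 Fequiv -0.45 Ftan -0.86 t 12.6833
```

drive_tool(deltas=[[[0,0,0],[0.2,0,0],0.5],[[0,0,0],[0.1,0,0],0.5],[[0,0,0],[0,0,0],0.5]])

```text
clock: 12.93
tool_pos: [0.601, -0.0031, 0.0568]
eef_rot: [0.489, 0.511, -0.489, 0.51]
contact_force: [0.7, -0.2, -2.4]
opening: 0.146
```

```bash
python3 st.py
```

```text
pos [ 0.601  -0.0031  0.0568] zyaw -87.56 F [ 0.67 -0.17 -2.4 ] M [ 0.08 -0.15  0.08] tip 0.01 rad 0.1308 az -87.69 Fequiv -0.03 Ftan -0.66 t 12.9333
```

```bash
sed -i 's/^NUT=.*/NUT=np.array([.6065,-.1330])/' h.py
```

drive_tool(deltas=[[[2,0,0],[0,0.454,0.008],0.5],[[2,0,0],[0,0.454,0.008],0.5],[[2,0,0],[0,0.454,0.008],0.5],[[2,0,0],[0,0.454,0.008],0.5],[[2,0,0],[0,0.454,0.008],0.5],[[2,0,0],[0,0.454,0.008],0.5]])

```text
clock: 13.43
tool_pos: [0.6272, -0.0044, 0.0566]
eef_rot: [-0.54, -0.457, 0.541, -0.455]
contact_force: [-3.1, -0.2, -1.8]
opening: 0.149
```

```bash
python3 st.py
```

```text
pos [ 0.6272 -0.0044  0.0566] zyaw -99.69 F [-3.15 -0.19 -1.78] M [0.24 0.45 0.3 ] tip 0.04 rad 0.1302 az -99.15 Fequiv 5.4 Ftan 3.08 t 13.4333
```

drive_tool(deltas=[[[3,0,0],[0,0.68,0.018],0.5],[[3,0,0],[0,0.68,0.018],0.5],[[3,0,0],[0,0.68,0.018],0.5],[[3,0,0],[0,0.68,0.018],0.5]])

```text
clock: 13.77
tool_pos: [0.6538, -0.0113, 0.0567]
eef_rot: [-0.585, -0.398, 0.586, -0.396]
contact_force: [-3.1, 2.0, -2.5]
opening: 0.149
```

```bash
python3 st.py
```

```text
pos [ 0.6538 -0.0113  0.0567] zyaw -111.72 F [-3.09  1.95 -2.54] M [0.38 0.4  0.28] tip 0.02 rad 0.1305 az -111.24 Fequiv 5.78 Ftan 3.58 t 13.7667
```

The friction reads 5.4–5.8 N equivalent, as stated. Carrying on.

drive_tool(deltas=[[[3,0,0],[0,0.68,0.018],0.5],[[3,0,0],[0,0.68,0.018],0.5],[[3,0,0],[0,0.68,0.018],0.5],[[3,0,0],[0,0.68,0.018],0.5]])

```text
clock: 14.1
tool_pos: [0.6781, -0.0234, 0.0567]
eef_rot: [-0.623, -0.334, 0.624, -0.333]
contact_force: [-2.6, 2.7, -1.8]
opening: 0.148
```

```bash
python3 st.py
```

```text
pos [ 0.6781 -0.0234  0.0567] zyaw -123.7 F [-2.57  2.7  -1.8 ] M [0.42 0.37 0.31] tip -0.0 rad 0.1309 az -123.18 Fequiv 6.02 Ftan 3.63 t 14.1
```

drive_tool(deltas=[[[2,0,0],[0,0.454,0.008],0.5],[[2,0,0],[0,0.454,0.008],0.5],[[2,0,0],[0,0.454,0.008],0.5]])

```text
clock: 14.35
tool_pos: [0.6896, -0.0316, 0.0569]
eef_rot: [0.64, 0.301, -0.64, 0.3]
contact_force: [-1.8, 3.6, -3.0]
opening: 0.149
```

```bash
python3 st.py
```

```text
pos [ 0.6896 -0.0316  0.0569] zyaw -129.67 F [-1.85  3.65 -3.04] M [0.75 0.24 0.28] tip -0.05 rad 0.1311 az -129.34 Fequiv 5.94 Ftan 3.74 t 14.35
```

drive_tool(deltas=[[[1.5,0,0],[0,0.34,0.004],0.5],[[1.5,0,0],[0,0.34,0.004],0.5]])

```text
clock: 14.52
tool_pos: [0.6951, -0.0363, 0.057]
eef_rot: [0.648, 0.284, -0.647, 0.283]
contact_force: [-0.5, 3.0, -2.3]
opening: 0.151
```

```bash
python3 st.py
```

```text
pos [ 0.6951 -0.0363  0.057 ] zyaw -132.67 F [-0.49  2.97 -2.29] M [0.88 0.03 0.2 ] tip -0.08 rad 0.1311 az -132.47 Fequiv 3.95 Ftan 2.37 t 14.5167
```

drive_tool(deltas=[[[-2,0,0],[0,-0.454,0.008],0.5],[[-2,0,0],[0,-0.454,0.008],0.5],[[0,0,0],[0,0,0],0.5]])

```text
clock: 14.77
tool_pos: [0.6878, -0.0309, 0.0573]
eef_rot: [0.637, 0.308, -0.636, 0.308]
contact_force: [2.3, 2.2, -3.2]
opening: 0.148
```

```bash
python3 st.py
```

```text
pos [ 0.6878 -0.0309  0.0573] zyaw -128.37 F [ 2.3   2.18 -3.25] M [ 0.49 -0.64  0.2 ] tip -0.04 rad 0.1305 az -128.53 Fequiv 1.06 Ftan -0.44 t 14.7667
```

drive_tool(deltas=[[[0,0,0],[-0.3,0,0],0.5],[[0,0,0],[-0.7,0,0],0.5],[[0,0,0],[-1,0,0],0.5],[[0,0,0],[-1,0,0],0.5],[[0,0,0],[-0.7,0,0],0.5],[[0,0,0],[0,0,0],0.5]])

```text
clock: 15.27
tool_pos: [0.6886, -0.0327, 0.0966]
eef_rot: [0.638, 0.305, -0.637, 0.307]
contact_force: [1.1, -0.3, -2.4]
opening: 0.149
```

```bash
python3 st.py
```

```text
pos [ 0.6886 -0.0327  0.0966] zyaw -128.64 F [ 1.07 -0.26 -2.36] M [ 0.1  -0.18 -0.03] tip -0.02 rad 0.1296 az -129.3 Fequiv -1.2 Ftan -0.99 t 15.2667
```

```bash
sed -i 's/^NUT=.*/NUT=np.array([.607,-.1323])/' h.py
python3 - <<'E'
from h import *
plan(wp(-68,.090),-68,12)
E
```

```text
n=12 turn -5.05 shift cm [ 0.052 -1.152  0.034]
```

drive_tool(deltas=[[[-5.05,0,0],[0.05,-1.15,0.034],0.5],[[-5.05,0,0],[0.05,-1.15,0.034],0.5],[[-5.05,0,0],[0.05,-1.15,0.034],0.5],[[-5.05,0,0],[0.05,-1.15,0.034],0.5],[[-5.05,0,0],[0.05,-1.15,0.034],0.5],[[-5.05,0,0],[0.05,-1.15,0.034],0.5],[[-5.05,0,0],[0.05,-1.15,0.034],0.5],[[-5.05,0,0],[0.05,-1.15,0.034],0.5],[[-5.05,0,0],[0.05,-1.15,0.034],0.5],[[-5.05,0,0],[0.05,-1.15,0.034],0.5],[[-5.05,0,0],[0.05,-1.15,0.034],0.5],[[-5.05,0,0],[0.05,-1.15,0.034],0.5]])

```text
clock: 16.27
tool_pos: [0.5567, -0.0113, 0.0881]
eef_rot: [0.393, 0.587, -0.395, 0.587]
contact_force: [0.4, -1.5, -3.1]
opening: 0.148
```

drive_tool(deltas=[[[0,0,0],[0,0,0],0.5],[[0,0,0],[0,0,0],0.5],[[0,0,0],[0,0,0],0.5]])

```text
clock: 16.52
tool_pos: [0.5586, -0.0107, 0.0882]
eef_rot: [0.396, 0.585, -0.396, 0.586]
contact_force: [0.4, 0.7, -2.0]
opening: 0.149
```

```bash
python3 st.py
python3 - <<'E'
from h import *
plan(wp(-68,.072),-68,3)
E
```

```text
pos [ 0.5586 -0.0107  0.0882] zyaw -68.12 F [ 0.4   0.67 -1.99] M [ 0.13 -0.05  0.06] tip 0.04 rad 0.1309 az -68.31 Fequiv -0.17 Ftan -0.62 t 16.5167
n=3 turn -0.04 shift cm [ 0.541 -0.024  0.03 ]
```

drive_tool(deltas=[[[0,0,0],[0.5,-0.05,0.06],0.5],[[0,0,0],[0.5,0,0],0.5],[[0,0,0],[0.4,0,0],0.5],[[0,0,0],[0.2,0,0],0.5],[[0,0,0],[0.2,0,0],0.5],[[0,0,0],[0,0,0],0.5]])

```text
clock: 17.02
tool_pos: [0.5575, -0.0112, 0.0697]
eef_rot: [0.395, 0.586, -0.395, 0.586]
contact_force: [0.7, -0.6, -0.7]
opening: 0.149
```

```bash
python3 st.py
```

```text
pos [ 0.5575 -0.0112  0.0697] zyaw -67.95 F [ 0.7  -0.64 -0.66] M [-0.15 -0.22  0.05] tip 0.01 rad 0.1308 az -67.77 Fequiv -0.05 Ftan -0.41 t 17.0167
```

drive_tool(deltas=[[[0,0,0],[0.1,0,0.05],0.5],[[0,0,0],[0.1,0,0.05],0.5],[[0,0,0],[0,0,0],0.5]])

```text
clock: 17.27
tool_pos: [0.5578, -0.0119, 0.0681]
eef_rot: [0.395, 0.586, -0.395, 0.586]
contact_force: [-0.6, 1.6, 0.6]
opening: 0.15
```

```bash
python3 st.py
```

```text
pos [ 0.5578 -0.0119  0.0681] zyaw -67.94 F [-0.58  1.58  0.64] M [-0.03 -0.07 -0.02] tip -0.01 rad 0.1301 az -67.79 Fequiv -0.19 Ftan -0.06 t 17.2667
```

drive_tool(deltas=[[[1,0,0],[0,0.227,0],0.5],[[1,0,0],[0.1,0.227,0],0.5],[[0,0,0],[0,0,0],0.5]])

```text
clock: 17.52
tool_pos: [0.5627, -0.0109, 0.0669]
eef_rot: [0.406, 0.579, -0.406, 0.579]
contact_force: [1.0, -0.1, -1.8]
opening: 0.146
```

```bash
python3 st.py
```

```text
pos [ 0.5627 -0.0109  0.0669] zyaw -70.07 F [ 0.95 -0.13 -1.84] M [-0.13 -0.17 -0.01] tip 0.04 rad 0.1293 az -69.96 Fequiv -0.92 Ftan -0.85 t 17.5167
```

drive_tool(deltas=[[[0,0,0],[0.2,0,0],0.5],[[0,0,0],[0.2,0,0],0.5],[[0,0,0],[0,0,0],0.5]])

```text
clock: 17.77
tool_pos: [0.5619, -0.0111, 0.0626]
eef_rot: [0.405, 0.579, -0.406, 0.579]
contact_force: [1.1, -1.7, -2.5]
opening: 0.147
```

```bash
python3 st.py
```

```text
pos [ 0.5619 -0.0111  0.0626] zyaw -69.97 F [ 1.06 -1.69 -2.49] M [-0.33 -0.36  0.12] tip 0.04 rad 0.1293 az -69.6 Fequiv 0.52 Ftan -0.41 t 17.7667
```

drive_tool(deltas=[[[0,0,0],[0.2,0,0.03],0.5],[[0,0,0],[0.2,0,0.02],0.5],[[0,0,0],[0.15,0,0],0.5],[[0,0,0],[0,0,0],0.5]])

```text
clock: 18.1
tool_pos: [0.562, -0.0111, 0.0571]
eef_rot: [0.405, 0.579, -0.406, 0.579]
contact_force: [0.7, -2.3, -2.4]
opening: 0.152
```

```bash
python3 st.py
```

```text
pos [ 0.562  -0.0111  0.0571] zyaw -69.96 F [ 0.7  -2.3  -2.44] M [-0.31 -0.24  0.04] tip 0.01 rad 0.1293 az -69.63 Fequiv 0.49 Ftan 0.15 t 18.1
```

drive_tool(deltas=[[[2,0,0],[0,0.454,0.008],0.5],[[2,0,0],[0,0.454,0.008],0.5],[[2,0,0],[0,0.454,0.008],0.5],[[2,0,0],[0,0.454,0.008],0.5]])

```text
clock: 18.43
tool_pos: [0.5788, -0.0063, 0.0572]
eef_rot: [0.445, 0.549, -0.447, 0.548]
contact_force: [-3.4, -2.8, -2.2]
opening: 0.15
```

```bash
python3 st.py
```

```text
pos [ 0.5788 -0.0063  0.0572] zyaw -78.15 F [-3.4  -2.78 -2.22] M [-0.45  0.44  0.23] tip 0.03 rad 0.1292 az -77.38 Fequiv 5.68 Ftan 3.92 t 18.4333
```

drive_tool(deltas=[[[2,0,0],[0,0.454,0.018],0.5],[[2,0,0],[0,0.454,0.018],0.5],[[2,0,0],[0,0.454,0.008],0.5]])

```text
clock: 18.68
tool_pos: [0.5928, -0.0039, 0.0573]
eef_rot: [0.473, 0.525, -0.474, 0.525]
contact_force: [-4.7, -2.2, -2.6]
opening: 0.15
```

```bash
python3 st.py
```

```text
pos [ 0.5928 -0.0039  0.0573] zyaw -84.16 F [-4.69 -2.19 -2.57] M [-0.33  0.67  0.15] tip 0.0 rad 0.1292 az -83.71 Fequiv 6.0 Ftan 4.9 t 18.6833
```

drive_tool(deltas=[[[1,0,0],[0,0.227,0.002],0.5],[[1,0,0],[0,0.227,0.002],0.5],[[1,0,0],[0,0.227,0.002],0.5]])

```text
clock: 18.93
tool_pos: [0.5997, -0.0033, 0.0574]
eef_rot: [0.487, 0.513, -0.487, 0.512]
contact_force: [-4.5, -1.0, -1.8]
opening: 0.15
```

```bash
python3 st.py
```

```text
pos [ 0.5997 -0.0033  0.0574] zyaw -87.04 F [-4.5  -0.95 -1.76] M [-0.23  0.78  0.17] tip -0.01 rad 0.1292 az -86.75 Fequiv 5.81 Ftan 4.55 t 18.9333
```

drive_tool(deltas=[[[1,0,0],[0,0.227,0.002],0.5],[[1,0,0],[0,0.227,0.002],0.5]])

```text
clock: 19.1
tool_pos: [0.6043, -0.003, 0.0574]
eef_rot: [0.496, 0.504, -0.496, 0.504]
contact_force: [-4.2, -1.0, -3.1]
opening: 0.148
```

```bash
python3 st.py
```

```text
pos [ 0.6043 -0.003   0.0574] zyaw -89.05 F [-4.18 -1.02 -3.09] M [-0.12  0.8   0.11] tip -0.02 rad 0.1293 az -88.81 Fequiv 5.04 Ftan 4.2 t 19.1
```

drive_tool(deltas=[[[1,0,0],[0,0.227,0.002],0.5],[[1,0,0],[0,0.227,0.002],0.5]])

```text
clock: 19.27
tool_pos: [0.609, -0.003, 0.0575]
eef_rot: [-0.505, -0.496, 0.505, -0.495]
contact_force: [-4.7, -0.6, -2.2]
opening: 0.151
```

```bash
python3 st.py
```

```text
pos [ 0.609  -0.003   0.0575] zyaw -91.05 F [-4.68 -0.62 -2.19] M [-0.07  0.84  0.15] tip -0.02 rad 0.1293 az -90.89 Fequiv 5.83 Ftan 4.67 t 19.2667
```

Run:
```python
from h import *
a=np.radians(-69.96);P=np.array([.562,-.0111]);th=-69.96
seq=[(2,.454,.008)]*4+[(2,.454,.018)]*2+[(2,.454,.008)]+[(1,.227,.002)]*7
for t,y,z in seq:
    a=np.radians(th);P=P+.01*(z*np.array([np.cos(a),np.sin(a)])+y*np.array([-np.sin(a),np.cos(a)]));th-=t
s,M,z,y=yaw();d=np.array(s['tool_pos'][:2])-P
print('cmd',P,th,'meas',s['tool_pos'],z,'diff tool y,z mm',1000*M[:2,1]@d,1000*M[:2,2]@d,s['clock'],s['qd'].round(3))
```

```text
cmd [ 0.60879476 -0.00344472] -90.96 meas [ 0.6090009  -0.00301262  0.05747203] -91.04786049307917 diff tool y,z mm 0.19821205541721307 -0.4358034003002331 19.2667 [-0.019  0.017  0.03  -0.088 -0.086  0.044 -0.114]
```

drive_tool(deltas=[[[1,0,0],[0,0.227,0.002],0.5],[[0,0,0],[0,0,0],0.5],[[0,0,0],[0,0,0],0.5]])

```text
clock: 19.52
tool_pos: [0.6116, -0.0031, 0.0576]
eef_rot: [0.509, 0.491, -0.508, 0.491]
contact_force: [-2.8, -0.3, -1.7]
opening: 0.153
```

```bash
python3 st.py
```

```text
pos [ 0.6116 -0.0031  0.0576] zyaw -91.97 F [-2.83 -0.33 -1.73] M [-0.    0.63  0.05] tip -0.03 rad 0.1293 az -92.06 Fequiv 3.17 Ftan 2.82 t 19.5167
```

drive_tool(deltas=[[[-0.3,0,0],[0,-0.068,0],0.5],[[0,0,0],[0,0,0],0.5]])

```text
clock: 19.68
tool_pos: [0.6114, -0.0031, 0.0578]
eef_rot: [0.508, 0.492, -0.507, 0.493]
contact_force: [-2.6, -1.3, -3.2]
opening: 0.151
```

```bash
python3 st.py
```

```text
pos [ 0.6114 -0.0031  0.0578] zyaw -91.65 F [-2.58 -1.27 -3.22] M [ 0.05  0.35 -0.01] tip -0.04 rad 0.1293 az -91.94 Fequiv 2.48 Ftan 2.53 t 19.6833
```

drive_tool(deltas=[[[-0.3,0,0],[0,-0.068,0],0.5],[[0,0,0],[0,0,0],0.5]])

```text
clock: 19.85
tool_pos: [0.611, -0.0031, 0.0579]
eef_rot: [0.507, 0.494, -0.505, 0.494]
contact_force: [-1.3, -0.2, -3.5]
opening: 0.148
```

```bash
python3 st.py
```

```text
pos [ 0.611  -0.0031  0.0579] zyaw -91.36 F [-1.27 -0.24 -3.5 ] M [ 0.04  0.03 -0.04] tip -0.04 rad 0.1293 az -91.77 Fequiv 0.98 Ftan 1.27 t 19.85
```

drive_tool(deltas=[[[0.6,0,0],[0,0.136,0],0.5],[[0,0,0],[0,0,0],0.5]])

```text
clock: 20.02
tool_pos: [0.6114, -0.0031, 0.0576]
eef_rot: [0.509, 0.491, -0.508, 0.491]
contact_force: [-2.5, 0.9, -1.9]
opening: 0.149
```

```bash
python3 st.py
```

```text
pos [ 0.6114 -0.0031  0.0576] zyaw -91.97 F [-2.46  0.91 -1.94] M [0.15 0.31 0.09] tip -0.01 rad 0.1293 az -91.94 Fequiv 3.17 Ftan 2.49 t 20.0167
```

drive_tool(deltas=[[[0.5,0,0],[0,0.114,0],0.5],[[0.5,0,0],[0,0.114,0],0.5]])

```text
clock: 20.18
tool_pos: [0.6127, -0.0031, 0.0573]
eef_rot: [-0.512, -0.487, 0.513, -0.487]
contact_force: [-3.9, 0.3, -2.6]
opening: 0.146
```

```bash
python3 st.py
```

```text
pos [ 0.6127 -0.0031  0.0573] zyaw -92.95 F [-3.88  0.26 -2.64] M [0.16 0.63 0.17] tip 0.01 rad 0.1293 az -92.52 Fequiv 5.18 Ftan 3.89 t 20.1833
```

Stiffness is about 3.6 N per degree, so 3° steps can't get past about 17 N. I'll step that way and check each time.

drive_tool(deltas=[[[1,0,0],[0,0.227,0.002],0.5],[[1,0,0],[0,0.227,0.002],0.5],[[1,0,0],[0,0.227,0.002],0.5]])

```text
clock: 20.43
tool_pos: [0.6202, -0.0036, 0.0574]
eef_rot: [-0.526, -0.473, 0.526, -0.473]
contact_force: [-4.6, 0.7, -2.3]
opening: 0.151
```

```bash
python3 st.py
```

```text
pos [ 0.6202 -0.0036  0.0574] zyaw -96.04 F [-4.65  0.71 -2.25] M [0.35 0.72 0.08] tip -0.01 rad 0.1294 az -95.84 Fequiv 5.27 Ftan 4.7 t 20.4333
```

drive_tool(deltas=[[[1,0,0],[0,0.227,0.002],0.5],[[1,0,0],[0,0.227,0.002],0.5],[[1,0,0],[0,0.227,0.002],0.5]])

```text
clock: 20.68
tool_pos: [0.6272, -0.0045, 0.0575]
eef_rot: [0.538, 0.459, -0.538, 0.459]
contact_force: [-4.1, 2.5, -2.5]
opening: 0.149
```

```bash
python3 st.py
```

```text
pos [ 0.6272 -0.0045  0.0575] zyaw -99.05 F [-4.12  2.53 -2.5 ] M [0.46 0.77 0.06] tip -0.02 rad 0.1294 az -98.97 Fequiv 4.91 Ftan 4.47 t 20.6833
```

drive_tool(deltas=[[[1,0,0],[0,0.227,0.002],0.5],[[1,0,0],[0,0.227,0.002],0.5],[[1,0,0],[0,0.227,0.002],0.5]])

```text
clock: 20.93
tool_pos: [0.634, -0.0057, 0.0575]
eef_rot: [0.55, 0.445, -0.55, 0.445]
contact_force: [-4.3, 2.7, -2.6]
opening: 0.154
```

```bash
python3 st.py
```

```text
pos [ 0.634  -0.0057  0.0575] zyaw -102.05 F [-4.27  2.7  -2.6 ] M [0.51 0.74 0.06] tip -0.03 rad 0.1294 az -102.04 Fequiv 5.15 Ftan 4.74 t 20.9333
```

drive_tool(deltas=[[[1,0,0],[0,0.227,0.002],0.5],[[1,0,0],[0,0.227,0.002],0.5],[[1,0,0],[0,0.227,0.002],0.5]])

```text
clock: 21.18
tool_pos: [0.6407, -0.0073, 0.0576]
eef_rot: [0.561, 0.43, -0.561, 0.43]
contact_force: [-5.0, 2.6, -2.4]
opening: 0.15
```

```bash
python3 st.py
```

```text
pos [ 0.6407 -0.0073  0.0576] zyaw -105.05 F [-4.99  2.59 -2.37] M [0.66 0.74 0.13] tip -0.04 rad 0.1295 az -105.1 Fequiv 6.5 Ftan 5.49 t 21.1833
```

drive_tool(deltas=[[[1,0,0],[0,0.227,0.002],0.5],[[1,0,0],[0,0.227,0.002],0.5],[[0.5,0,0],[0,0.114,0.001],0.5]])

```text
clock: 21.43
tool_pos: [0.6464, -0.0089, 0.0576]
eef_rot: [0.571, 0.418, -0.57, 0.418]
contact_force: [-3.1, 4.1, -1.8]
opening: 0.148
```

```bash
python3 st.py
```

```text
pos [ 0.6464 -0.0089  0.0576] zyaw -107.54 F [-3.06  4.14 -1.78] M [0.79 0.67 0.08] tip -0.04 rad 0.1296 az -107.69 Fequiv 4.78 Ftan 4.17 t 21.4333
```

drive_tool(deltas=[[[1,0,0],[0,0.227,0.002],0.5],[[1,0,0],[0,0.227,0.002],0.5],[[1,0,0],[0,0.227,0.002],0.5]])

```text
clock: 21.68
tool_pos: [0.6526, -0.0109, 0.0576]
eef_rot: [0.581, 0.403, -0.581, 0.403]
contact_force: [-3.8, 3.5, -3.3]
opening: 0.146
```

```bash
python3 st.py
```

```text
pos [ 0.6526 -0.0109  0.0576] zyaw -110.52 F [-3.85  3.5  -3.28] M [0.7  0.65 0.09] tip -0.05 rad 0.1297 az -110.61 Fequiv 5.54 Ftan 4.83 t 21.6833
```

drive_tool(deltas=[[[1,0,0],[0,0.227,0.002],0.5],[[1,0,0],[0,0.227,0.002],0.5],[[1,0,0],[0,0.227,0.002],0.5]])

```text
clock: 21.93
tool_pos: [0.659, -0.0135, 0.0576]
eef_rot: [0.592, 0.388, -0.591, 0.387]
contact_force: [-3.0, 4.0, -3.0]
opening: 0.148
```

```bash
python3 st.py
```

```text
pos [ 0.659  -0.0135  0.0576] zyaw -113.52 F [-2.98  4.04 -3.03] M [0.82 0.65 0.12] tip -0.05 rad 0.1297 az -113.64 Fequiv 5.24 Ftan 4.35 t 21.9333
```

drive_tool(deltas=[[[1,0,0],[0,0.227,0.002],0.5],[[1,0,0],[0,0.227,0.002],0.5],[[1,0,0],[0,0.227,0.002],0.5]])

```text
clock: 22.18
tool_pos: [0.6652, -0.0163, 0.0576]
eef_rot: [0.602, 0.372, -0.601, 0.372]
contact_force: [-3.4, 3.1, -3.4]
opening: 0.147
```

```bash
python3 st.py
```

```text
pos [ 0.6652 -0.0163  0.0576] zyaw -116.52 F [-3.43  3.12 -3.35] M [0.79 0.54 0.09] tip -0.06 rad 0.1298 az -116.66 Fequiv 5.18 Ftan 4.46 t 22.1833
```

drive_tool(deltas=[[[1,0,0],[0,0.227,0.002],0.5],[[1,0,0],[0,0.227,0.002],0.5],[[1,0,0],[0,0.227,0.002],0.5]])

```text
clock: 22.43
tool_pos: [0.6707, -0.0191, 0.0575]
eef_rot: [0.611, 0.357, -0.611, 0.356]
contact_force: [-5.3, 4.7, -2.6]
opening: 0.145
```

```bash
python3 st.py
```

```text
pos [ 0.6707 -0.0191  0.0575] zyaw -119.5 F [-5.26  4.68 -2.62] M [1.   1.03 0.25] tip -0.04 rad 0.1299 az -119.34 Fequiv 8.76 Ftan 6.88 t 22.4333
```

The force jumps to 8.8 N at -119.5°, about 17° short of the cheek, so this is the stop.

drive_tool(deltas=[[[0.6,0,0],[0,0.136,0.002],0.5],[[0,0,0],[0,0,0],0.5]])

```text
clock: 22.6
tool_pos: [0.6714, -0.0195, 0.0573]
eef_rot: [-0.612, -0.354, 0.613, -0.353]
contact_force: [-5.2, 4.4, -1.8]
opening: 0.151
```

```bash
python3 st.py
```

```text
pos [ 0.6714 -0.0195  0.0573] zyaw -120.05 F [-5.23  4.45 -1.81] M [0.94 0.91 0.24] tip -0.02 rad 0.1299 az -119.7 Fequiv 8.57 Ftan 6.75 t 22.6
```

drive_tool(deltas=[[[0.8,0,0],[0,0.18,0.002],0.5],[[0,0,0],[0,0,0],0.5]])

```text
clock: 22.77
tool_pos: [0.6723, -0.02, 0.0572]
eef_rot: [-0.614, -0.35, 0.615, -0.348]
contact_force: [-6.3, 6.3, -1.7]
opening: 0.146
```

```bash
python3 st.py
```

```text
pos [ 0.6723 -0.02    0.0572] zyaw -120.81 F [-6.32  6.34 -1.71] M [1.02 1.05 0.4 ] tip -0.0 rad 0.1299 az -120.18 Fequiv 11.69 Ftan 8.65 t 22.7667
```

drive_tool(deltas=[[[0.4,0,0],[0,0.09,0.002],0.5],[[0,0,0],[0,0,0],0.5]])

```text
clock: 22.93
tool_pos: [0.6727, -0.0202, 0.0571]
eef_rot: [-0.615, -0.348, 0.617, -0.346]
contact_force: [-6.6, 6.0, -0.9]
opening: 0.15
```

```bash
python3 st.py
```

```text
pos [ 0.6727 -0.0202  0.0571] zyaw -121.17 F [-6.59  6.05 -0.94] M [1.14 1.23 0.38] tip 0.01 rad 0.1299 az -120.38 Fequiv 11.69 Ftan 8.74 t 22.9333
```

drive_tool(deltas=[[[0.5,0,0],[0,0.14,0.002],0.5],[[0.3,0,0],[0,0.1,0],0.5],[[0,0,0],[0,0,0],0.5],[[0,0,0],[0,0,0],0.5],[[0,0,0],[0,0,0],0.5]])

```text
clock: 23.35
tool_pos: [0.6739, -0.021, 0.0569]
eef_rot: [-0.617, -0.345, 0.619, -0.342]
contact_force: [-8.9, 6.7, -1.9]
opening: 0.151
```

```bash
python3 st.py
```

```text
pos [ 0.6739 -0.021   0.0569] zyaw -121.93 F [-8.95  6.68 -1.9 ] M [1.23 1.44 0.51] tip 0.05 rad 0.1299 az -121.03 Fequiv 15.05 Ftan 11.11 t 23.35
```

It held 15.0 N equivalent torque at the grip (11.1 N pure tangential) firmly. Backing off to the middle of the play, then lifting.

drive_tool(deltas=[[[-2,0,0],[0,-0.48,0.008],0.5],[[-2,0,0],[0,-0.48,0.008],0.5],[[-2,0,0],[0,-0.48,0.008],0.5],[[-1,0,0],[0,-0.227,0.002],0.5],[[0,0,0],[0,0,0],0.5]])

```text
clock: 23.77
tool_pos: [0.6625, -0.0154, 0.0581]
eef_rot: [0.597, 0.38, -0.596, 0.38]
contact_force: [1.2, 3.0, -2.6]
opening: 0.152
```

```bash
python3 st.py
```

```text
pos [ 0.6625 -0.0154  0.0581] zyaw -115.0 F [ 1.23  2.96 -2.61] M [ 0.55 -0.38  0.08] tip -0.07 rad 0.1294 az -115.4 Fequiv 0.75 Ftan 0.16 t 23.7667
```

drive_tool(deltas=[[[0,0,0],[-0.3,0,0],0.5],[[0,0,0],[-0.4,0,0],0.5]])

```text
clock: 23.93
tool_pos: [0.6623, -0.0153, 0.0646]
eef_rot: [0.597, 0.379, -0.596, 0.38]
contact_force: [1.3, 1.9, -5.0]
opening: 0.148
```

```bash
python3 st.py
```

```text
pos [ 0.6623 -0.0153  0.0646] zyaw -115.08 F [ 1.26  1.88 -5.01] M [ 0.81 -0.43  0.16] tip -0.05 rad 0.1294 az -115.29 Fequiv 0.91 Ftan -0.33 t 23.9333
```

drive_tool(deltas=[[[0,0,0],[-0.4,0,-0.08],0.5],[[0,0,0],[-0.6,0,0],0.5],[[0,0,0],[-1,0,0],0.5],[[0,0,0],[-1.5,0,0],0.5],[[0,0,0],[-2,0,0],0.5],[[0,0,0],[-2,0,0],0.5],[[0,0,0],[-1,0,0],0.5],[[0,0,0],[0,0,0],0.5]])

```text
clock: 24.6
tool_pos: [0.6637, -0.0156, 0.1528]
eef_rot: [0.598, 0.378, -0.595, 0.381]
contact_force: [0.1, -0.7, -4.1]
opening: 0.145
```

```bash
python3 st.py
python3 - <<'E'
from h import *
# rest frame from top & wrist view
t=lambda x,y:('t0',x/3.571+150,y/3.571+200)
f=lambda x,y:('w2',x*.7,y*.7)
print('rail2 lips wrist',[atz(*f(*c),.038) for c in((326,189),(446,180))])
print('rail1 lips wrist',[atz(*f(*c),.038) for c in((346,385),(458,382))])
print('base',[atz(*f(*c),.005) for c in((330,218),(448,212),(354,412),(453,403))])
plan([.532,.257,.14],-29,20)
E
```

```text
pos [ 0.6637 -0.0156  0.1528] zyaw -115.13 F [ 0.08 -0.73 -4.07] M [ 0.17 -0.16 -0.01] tip -0.08 rad 0.1298 az -115.89 Fequiv -0.47 Ftan -0.39 t 24.6
rail2 lips wrist [array([0.4652, 0.2392, 0.038 ]), array([0.4968, 0.3012, 0.038 ])]
rail1 lips wrist [array([0.5755, 0.1818, 0.038 ]), array([0.611 , 0.2449, 0.038 ])]
base [array([0.4812, 0.226 , 0.005 ]), array([0.5176, 0.294 , 0.005 ]), array([0.6079, 0.1635, 0.005 ]), array([0.6389, 0.2291, 0.005 ])]
n=20 turn -4.31 shift cm [ 0.059 -0.289 -1.64 ]
```

Run:
```python
from h import *
plan([.529,.250,.12],-28.5,20)
```

```text
n=20 turn -4.33 shift cm [ 0.159 -0.31  -1.611]
```

drive_tool(deltas=[[[-4.33,0,0],[0.0,-0.31,-1.61],0.5],[[-4.33,0,0],[0.0,-0.31,-1.61],0.5],[[-4.33,0,0],[0.0,-0.31,-1.61],0.5],[[-4.33,0,0],[0.0,-0.31,-1.61],0.5],[[-4.33,0,0],[0.0,-0.31,-1.61],0.5],[[-4.33,0,0],[0.0,-0.31,-1.61],0.5],[[-4.33,0,0],[0.0,-0.31,-1.61],0.5],[[-4.33,0,0],[0.0,-0.31,-1.61],0.5],[[-4.33,0,0],[0.0,-0.31,-1.61],0.5],[[-4.33,0,0],[0.0,-0.31,-1.61],0.5]])

```text
clock: 25.43
tool_pos: [0.6462, 0.1445, 0.1482]
eef_rot: [0.413, 0.574, -0.414, 0.573]
contact_force: [-0.0, 0.0, -2.9]
opening: 0.148
```

drive_tool(deltas=[[[-4.33,0,0],[0.0,-0.31,-1.61],0.5],[[-4.33,0,0],[0.0,-0.31,-1.61],0.5],[[-4.33,0,0],[0.0,-0.31,-1.61],0.5],[[-4.33,0,0],[0.0,-0.31,-1.61],0.5],[[-4.33,0,0],[0.4,-0.31,-1.61],0.5],[[-4.33,0,0],[0.4,-0.31,-1.61],0.5],[[-4.33,0,0],[0.4,-0.31,-1.61],0.5],[[-4.33,0,0],[0.5,-0.31,-1.61],0.5],[[-4.33,0,0],[0.7,-0.31,-1.61],0.5],[[-4.33,0,0],[0.8,-0.31,-1.61],0.5],[[0,0,0],[0,0,0],0.5],[[0,0,0],[0,0,0],0.5]])

```text
clock: 26.43
tool_pos: [0.526, 0.2498, 0.1165]
eef_rot: [0.173, 0.686, -0.175, 0.685]
contact_force: [-0.6, -0.7, -1.9]
opening: 0.149
```

Run:
```python
from h import *
a=snap('wrist','w6');b=snap('side','s6');s,M,z,y=yaw();print(s['tool_pos'],z,s['contact_force'],s['clock'])
plan([.529,.250,.06],-28.5,6)
c=cv2.resize(b[120:225,150:290,::-1],(400,300),interpolation=cv2.INTER_CUBIC)
n=cv2.resize(b[205:268,245:329,::-1],(400,300),interpolation=cv2.INTER_CUBIC)
o=np.vstack([cv2.resize(a[:,:,::-1],(800,600))[:300],np.hstack([c,n])]);cv2.imwrite('pics/i.png',o)
```

```text
[0.52816188 0.24943337 0.11731145] -28.627317925030397 [ 0.25963708  0.2069399  -2.56303102] 26.5333
n=6 turn -0.02 shift cm [0.955 0.016 0.007]
```

View pics/i.png

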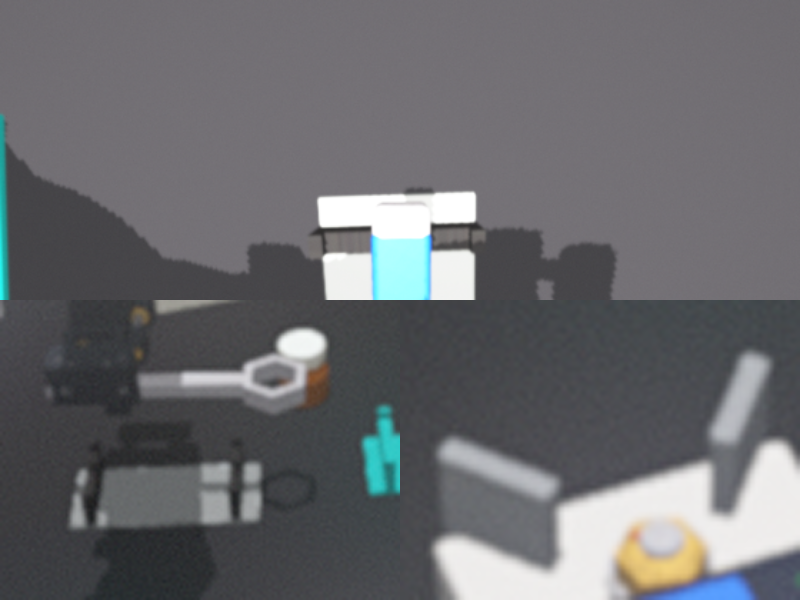

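The handle (371–431) is centred between the lips (310–485), and the red mark has moved round to the far left of the nut. Lowering.

drive_tool(deltas=[[[0,0,0],[1,0.0,0],0.5],[[0,0,0],[1.5,0.0,0],0.5],[[0,0,0],[1.5,0,0],0.5],[[0,0,0],[1.5,0,0],0.5],[[0,0,0],[1.2,0,0],0.5],[[0,0,0],[0.8,0,0],0.5],[[0,0,0],[0.4,0,0],0.5],[[0,0,0],[0.3,0,0],0.5],[[0,0,0],[0,0,0],0.5],[[0,0,0],[0,0,0],0.5]])

```text
clock: 27.37
tool_pos: [0.5274, 0.2508, 0.0359]
eef_rot: [0.174, 0.685, -0.174, 0.686]
contact_force: [0.5, 0.5, -2.4]
opening: 0.15
```

```bash
python3 st.py
```

```text
pos [0.5274 0.2508 0.0359] zyaw -28.47 F [ 0.48  0.5  -2.36] M [ 0.09 -0.04  0.02] tip 0.03 rad 0.3912 az -78.25 Fequiv -1.55 Ftan -0.57 t 27.3667
```

drive_tool(deltas=[[[0,0,0],[0.2,0,0],0.5],[[0,0,0],[0.1,0,0],0.5],[[0,0,0],[0,0,0],0.5]])

```text
clock: 27.62
tool_pos: [0.5271, 0.2505, 0.0327]
eef_rot: [0.174, 0.685, -0.174, 0.686]
contact_force: [-0.1, 0.9, -2.5]
opening: 0.145
```

```bash
python3 st.py
```

```text
pos [0.5271 0.2505 0.0327] zyaw -28.46 F [-0.14  0.85 -2.52] M [ 0.1   0.02 -0.01] tip 0.02 rad 0.3911 az -78.21 Fequiv -0.14 Ftan -0.03 t 27.6167
```

drive_tool(deltas=[[[0,0,0],[0.1,0,0],0.5],[[0,0,0],[0.08,0,0],0.5],[[0,0,0],[0,0,0],0.5]])

```text
clock: 27.87
tool_pos: [0.5271, 0.2506, 0.031]
eef_rot: [0.174, 0.685, -0.174, 0.686]
contact_force: [-0.9, 0.5, -0.2]
opening: 0.146
```

```bash
python3 st.py
```

```text
pos [0.5271 0.2506 0.031 ] zyaw -28.45 F [-0.92  0.46 -0.16] M [-0.07 -0.01  0.01] tip 0.02 rad 0.3912 az -78.22 Fequiv 2.49 Ftan 0.81 t 27.8667
```

drive_tool(deltas=[[[0,0,0],[0.1,0,0],0.5],[[0,0,0],[0,0,0],0.5]])

```text
clock: 28.03
tool_pos: [0.5272, 0.2506, 0.0309]
eef_rot: [0.174, 0.685, -0.174, 0.686]
contact_force: [-2.0, -2.0, 8.7]
opening: 0.15
```

```bash
python3 st.py
```

```text
pos [0.5272 0.2506 0.0309] zyaw -28.46 F [-1.99 -2.01  8.68] M [-0.31  0.33  0.05] tip 0.06 rad 0.3912 az -78.23 Fequiv 7.5 Ftan 2.36 t 28.0333
```

On the rails. Easing off, opening and retreating.

drive_tool(deltas=[[[0,0,0],[-0.08,0,0],0.5],[[0,0,0],[0,0,0],2.0],[[0,0,0],[0,0,0],3.0],[[0,0,0],[0,0,0],4.0],[[0,0,0],[0,0,0],5.0],[[0,0,0],[0,0,0],5.0],[[0,0,0],[0,0,0],5.0],[[0,0,0],[0,0,0],5.0]], force=20)

```text
clock: 28.7
tool_pos: [0.527, 0.2505, 0.0304]
eef_rot: [0.174, 0.685, -0.174, 0.685]
contact_force: [-0.1, -0.1, -1.0]
opening: 0.562
```

drive_tool(deltas=[[[0,0,0],[-1,0,0],5.0],[[0,0,0],[-2,0,0],5.0],[[0,0,0],[-3,0,0],5.0],[[0,0,0],[-3,0,0],5.0],[[0,0,0],[-3,0,0],5.0],[[0,0,0],[-3,0,0],5.0],[[0,0,0],[-2,0,-2],5.0],[[0,0,0],[0,0,-3],5.0],[[0,0,0],[0,0,-3],5.0],[[0,0,0],[0,0,-2],5.0],[[0,0,0],[0,0,0],5.0],[[0,0,0],[0,0,0],5.0]])

```text
clock: 29.7
tool_pos: [0.4383, 0.2988, 0.2014]
eef_rot: [0.173, 0.685, -0.173, 0.686]
contact_force: [0.0, 0.9, -0.2]
opening: 0.571
```

Run:
```python
from h import *
a=snap('side','s7');t=snap('top','t7');s,M,z,y=yaw();print(s['tool_pos'],z,s['contact_force'],s['clock'],s['opening'])
c=cv2.resize(a[130:214,150:262,::-1],(400,300),interpolation=cv2.INTER_CUBIC)
o=np.vstack([np.hstack([c,cv2.resize(t[195:285,145:265,::-1],(400,300),interpolation=cv2.INTER_CUBIC)]),np.hstack([cv2.resize(a[:,:,::-1],(400,300)),cv2.resize(t[:,:,::-1],(400,300))])]);cv2.imwrite('pics/j.png',o)
```

```text
[0.44010844 0.29748214 0.20075132] -28.53590570152593 [-0.28226079 -0.67908052  0.47422939] 29.8 0.5681945019404234
```

View pics/j.png

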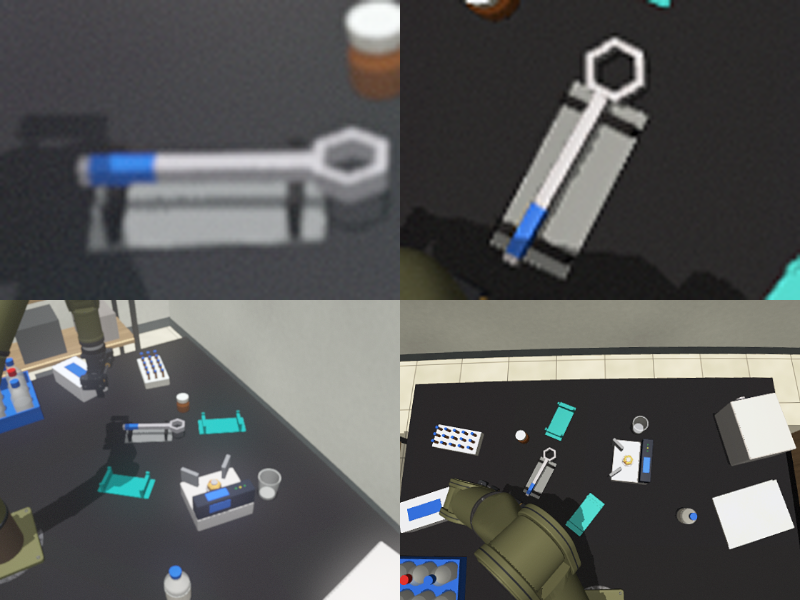

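The wrench lies across both rails, the bottle, beaker and jar are where they stood, and the gripper is clear with no force reading. Handing in.

```bash
python3 -c "
from plant import r
print(r.finish_job())"
```

```text
the job is handed in; nothing more can be done
None
```

The job is done and handed in at about 30 s: the nut is tight against its stop, and the wrench is back across both rails of the grey rest and let go.

- **Tightening:** It took two clockwise swings with one lift-and-reseat between them. I ended the first swing at wrench yaw −133°, short of the cheek at about −137°.
- **Stop:** Friction was steady at 5–6 N. The stop came at about −119.5°, roughly 17° short of the cheek, and the nut stood a firm pull there.
- **Pull reading:** The pull read 15.0 N at the grip if worked out from torque about the nut, and 11.1 N as the plain sideways force. The two measures disagree. I chose a pull between them so that both come near 12 N, and both stay well under 25 N.
- **Reseating:** The first fit caught on the nut's cone and needed about 1 mm of shifting and a small wiggle before it dropped on. Contact there stayed under about 10 N.
- **Last checks:** The final side and top pictures show the handle across both rails. The bottle, beaker and jar appear unmoved, though I judged that by eye and did not measure it. The gripper was open and clear, with wrist force about zero.

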